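# Refit the hold-to-run knob of a UV document cabinet

### The arm

A 6-joint arm with a two-finger parallel gripper is mounted at the origin on a cart in front of the work surface, level with it; the furniture and walls round the work are solid. World frame = base frame: x ahead of the robot, y to its left, z up, the work surface at z = 0. Lengths are in m, angles in degrees, forces in N, time in s.
With the tool pointing down it reaches from about 0.275 to 0.775 m from the base axis. Payload 14.6 kg.
Tool frame: the origin (TCP) lies at the very end of the fingers, on their centre line; the grasp point (between the pads) lies 19 mm behind it; z points along the fingers, y is the direction in which the jaws open and shut (so a half turn about z gives the same grasp; the last joint's range is limited). The gripper opens to 85 mm and grips with 20 to 120 N. Pads are 22 mm wide; open, the fingers measure 114 mm over their backs; the gripper's body (76 mm by 85 mm) begins 54 mm behind the grasp point. The pads swing forward as they close: fully open they stand 13 mm farther back than shut.
Start: joints at [-83.268, 15.075, -2.767, 72.158, 0, 81.102], TCP at [0.141, -0.506, 0.192] pointing down, gripper open.
Joint ranges: [-151.79, 151.79], [-50.71, 97.33], [-67.44, 78.34], [-121.81, 120.89], [-77.56, 73.72], [-180, 180]. Speed limits (degrees/s): [108.29, 108.29, 147.25, 159.86, 180, 180].

### API

Orientations are given as [roll, pitch, yaw] about the fixed x, y, z axes, in that order (R = Rz(yaw) Ry(pitch) Rx(roll)).
In Python, from rig import robot gives the robot as it stands.
- The arm moves only by the tool step_arm, never from a script. Its argument "increments" is one flat list of numbers, 7 for each row, row after row: the closure in counts, from 0 (fully open) to 255 (shut), then the shift along the tool's x, y, z in units of 30 mm (1.0 is 30 mm), then the turn, a rotation vector about the tool's x, y, z in units of 5 degrees (1.0 is 5 degrees). A call has 1 to 12 rows; each row is the pose to reach, as a shift and turn from the pose commanded when the call began, along the tool's axes at that moment; what a row does not reach only later rows make up. A row lasts 1/12 s, in which the tool goes at most 41.7 mm and 7.16 degrees, less where a joint would pass 70% of its speed; a pose out of reach is approached as far as the arm can. A call with a gripper value outside its range is refused whole. The fingers move at their own pace and stop on an object; the grip force is fixed at half the most. Time passes only in rows, so rows that repeat a pose let the fingers close. It gives the time, the measured TCP pose, the force and the opening at its end, in the units of the state.
- robot.get_obs(): the state, without advancing time (a new reading comes with each control period).
- robot.get_image(name): name is "side" or "top"; returns the picture (420x560x3 uint8, red, green, blue); there is no depth.
- robot.camera_info(name): a dict with "camera_matrix" (3x3 intrinsics, pixels), "k1" (the pictures are not rectified: a ray, as slopes to the right and down, at radius r is drawn at 1 + k1 r^2 times it, then the intrinsics apply), "R" (3x3) and "t" (3): a world point X has camera coordinates R X + t. Camera axes: x right, y down, z forward; pixel columns grow to the right and rows downward; lengths in m; the calibration is good to about 2 mm. A picture is of the moment at which its call begins. camera_info takes no time and is no camera call.
- robot.finish_job(): hands the job in, once; it reports no verdict.
Trained networks look in the newest picture that a camera, given by its name, has taken for a name from the list of things; names that differ only in an ending like _2 or _b are one class to them, and where a whole thing is asked for, a point or a joint stands for the part that bears it (a point fixed in the world has none). Each returns a list of dicts, best first, with "confidence" (0 to 1); they miss things now and then, are a little off and sometimes report something else, mostly with a low value. They report only what shows in the picture. A call takes as long as a camera call. They do not tell look-alikes from the thing itself.
- robot.look_for(thing, camera): "point" ([column, row] in pixels, amid what is visible of it).
- robot.place_of(thing, camera): "point" ([column, row] in pixels: a listed point, or the origin of a listed thing).
The state is a dict: "time": time; "joint_pos": joint angles; "joint_vel": joint speeds; "effort": joint torques, N m; "ee_pos": TCP position; "tool_rot": TCP orientation; "contact_force": force on the tool from outside, world axes, zero at the start; "wrist_torque": the same for the moment, N m; "finger_gap": opening from 0.0 (shut) to 1.0 (fully open).
Only numpy, scipy, OpenCV 4.12 (cv2) and the standard library are available. Lean on these libraries where they do the work, as an engineer would, in place of code of your own. Each camera call takes 0.05 s, during which the arm holds its last target.

### The job

The grey knob of the UV examination cabinet has come off and lies on its side on the desk. Turn it about its own axis until its flat (its white line) stands at the same angle as the flat of the control shaft on the cabinet's front (rolling it along the desk does this), then push it fully home onto the shaft and press it in against the shaft's spring, because the lamp burns only while the knob is pushed in. Leave the dial at its setting and the other things on the desk where they are, and finish still holding the knob pressed in.

Things in the scene. Friction and masses are not known exactly. Their poses are not given: they have to be found in the camera images.
- knob_grip (a point): loose grey knob, 70 g: ribbed disc 42 mm across, 20 long, and dark hub 26 across, 15 long. Point: the disc's centre, on the axis (21 mm up while lying on its rim; it rolls and stays where left). x: along the axis, from the front face (10 mm before the point) to the hub's open end (25 mm after it). y: to the flat of the bore, marked by a white line on face and rim; level at the start.
- knob_bore (a point): blind end of the knob's bore, on its axis, 10 mm from knob_grip towards the hub's open end; axes as knob_grip. The bore is 15 mm deep and D-shaped: round part 13.4 mm in diameter, flat 2.9 mm from the axis (0.7 mm of play all round on the shaft).
- shaft_tip (a point): centre of the free end of the level steel D-shaft: 12 mm across, flat 2.2 mm off the axis, end bevelled, axis 49 mm above the desk. x: along the shaft into the cabinet; z: to the flat. With the knob home, knob_bore lies here, knob x along this x, knob y along this z. Black dial disc (53 mm) 24 mm behind; cabinet front 30 mm behind, its top 41 mm above the axis; nothing else stands out of the front.
- dial_index (a point): the outer part of the white index line on the front of the black dial disc, 24 mm from the shaft's axis, on the side of the shaft's flat; the dial turns with the shaft and stiffly keeps its setting (0.3 N m of friction).
- dial (a joint): angle of dial and shaft in rad: 0 with flat and index line straight up, positive clockwise as seen from the front of the cabinet.
- shaft (a joint): how far the shaft is pushed into the cabinet, in m: 0 at rest, 0.006 fully in; its spring starts at about 4 N and takes about 8.5 N fully in.
- loupe: black stand loupe, 38 mm in diameter, 41 mm high, bystander; origin at its underside.
- stapler: red and black stapler, 34 x 128 x 38 mm, bystander; origin at its underside.
- red_marker: white felt marker with a red cap, 135 mm long, 18 mm thick, lying, bystander; origin at its underside.
- tweezers: steel tweezers, 122 mm long, 10 mm high, lying, bystander; origin at their underside.
Not all that is in view belongs to the job. Leave any green look-alike of the part that bears knob_grip alone.

How it is judged:
By the outcome, as a careful person would: the job done as asked, in the order asked, and still so for the second after the job is handed in, while the arm keeps its last pose, push and grip.
It also fails if it takes over 58 s, if anything falls off the work surface, if the arm or the gripper's body presses on something with over 40 N, if the wrist force passes 120 N, or if a joint passes its speed limit or range.

## Working session

There is one attempt and no reset: what is moved stays moved. The work goes in short steps, Python scripts to look and compute and a tool call to move; the robot and the scene stay as the last step left them, time stands still between calls to the robot, and variables do not carry over. Pictures are saved under pics/ and viewed, and the job is handed in when it is done.

Besides the shell and the picture viewer there is one more tool, called after "Request:" as name(argument=value, ...) on one line, values as JSON. step_arm: Moves the arm, as the interface text tells. Its arguments: {"type":"object","properties":{"increments":{"type":"array"}},"required":["increments"]}

```bash
mkdir -p pics; ls
python3 - <<'E'
from rig import robot
import cv2,numpy as np
np.set_printoptions(precision=4,suppress=True)
print(robot.get_obs())
for n in("side","top"):
    im=robot.get_image(n); cv2.imwrite(f"pics/{n}0.png",im[:,:,::-1]); print(n,robot.camera_info(n))
    for t in ("knob_grip","knob_bore","shaft_tip","dial_index","loupe","stapler","red_marker","tweezers"):
        print(t,[(np.round(d["point"],1).tolist(),round(d["confidence"],2)) for d in robot.place_of(t,n)])
E
```

```text
pics
{'time': 0.0, 'joint_pos': array([-83.2681,  15.1006,  -2.8021,  72.1588,  -0.0011,  81.1035]), 'joint_vel': array([-0.0633, -0.046 ,  0.0737,  0.0251,  0.0589, -0.0056]), 'effort': array([ -0.0015, -63.7618,  38.4556,   0.014 ,  -0.0002,  -0.    ]), 'ee_pos': array([ 0.1414, -0.5053,  0.1915]), 'tool_rot': array([-179.9391,   -0.0084,   15.6284]), 'contact_force': array([ 0.6785, -0.2634, -0.4514]), 'wrist_torque': array([0.0364, 0.0123, 0.0184]), 'finger_gap': 0.9993873053327627}
side {'camera_matrix': array([[448.6439,   0.    , 278.258 ],
       [  0.    , 448.6439, 212.7883],
       [  0.    ,   0.    ,   1.    ]]), 'k1': 0.0188527741362695, 'R': array([[ 0.9424, -0.3345,  0.0095],
       [-0.128 , -0.3867, -0.9133],
       [ 0.3092,  0.8594, -0.4073]]), 't': array([-0.4927,  0.0812,  0.9576])}
knob_grip [([255.3, 233.8], 0.57), ([298.7, 229.9], 0.56), ([298.3, 313.1], 0.23)]
knob_bore [([262.1, 235.7], 0.71), ([302.9, 232.0], 0.71)]
shaft_tip [([345.0, 246.7], 0.57)]
dial_index [([355.6, 238.8], 0.53)]
loupe [([302.2, 310.6], 0.75), ([354.3, 239.8], 0.43)]
stapler [([263.9, 321.5], 0.78)]
red_marker [([206.8, 194.6], 0.52)]
tweezers [([224.1, 214.9], 0.58), ([298.8, 309.8], 0.49)]
top {'camera_matrix': array([[392.0455,   0.    , 272.5598],
       [  0.    , 392.0455, 206.6194],
       [  0.    ,   0.    ,   1.    ]]), 'k1': -0.04847519071596549, 'R': array([[-0.011 , -0.9999,  0.0115],
       [-0.9867,  0.009 , -0.1623],
       [ 0.1622, -0.0131, -0.9867]]), 't': array([-0.0965,  0.4861,  0.8436])}
knob_grip [([282.9, 191.1], 0.69), ([277.6, 228.9], 0.64)]
knob_bore [([281.1, 187.6], 0.48), ([358.6, 162.9], 0.21)]
shaft_tip [([352.4, 172.1], 0.42), ([200.3, 246.5], 0.23)]
dial_index [([357.5, 161.1], 0.48)]
loupe [([390.4, 229.0], 0.5)]
stapler [([394.3, 260.8], 0.81), ([356.9, 159.8], 0.36)]
red_marker [([137.0, 252.7], 0.83)]
tweezers [([274.0, 226.2], 0.65), ([200.8, 247.7], 0.54)]
```

View pics/side0.png

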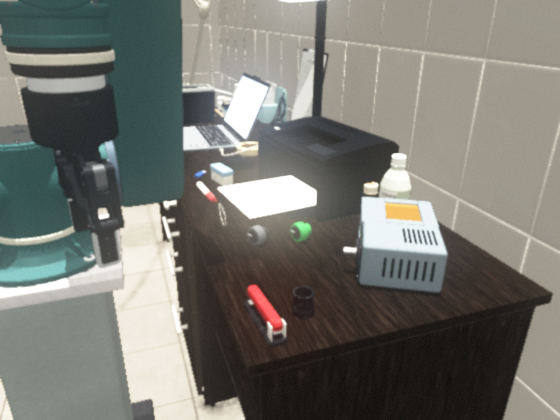

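View pics/top0.png

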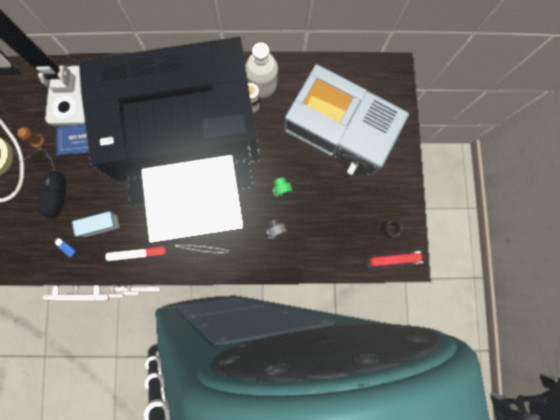

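Run:
```python
import cv2,numpy as np
a=cv2.imread("pics/side0.png");b=cv2.imread("pics/top0.png")
cv2.imwrite("pics/sz.png",cv2.resize(a[190:290,230:390],None,fx=5,fy=5,interpolation=cv2.INTER_CUBIC))
cv2.imwrite("pics/tz.png",cv2.resize(b[140:260,240:400],None,fx=5,fy=5,interpolation=cv2.INTER_CUBIC))
```

```text
(no output)
```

View pics/sz.png

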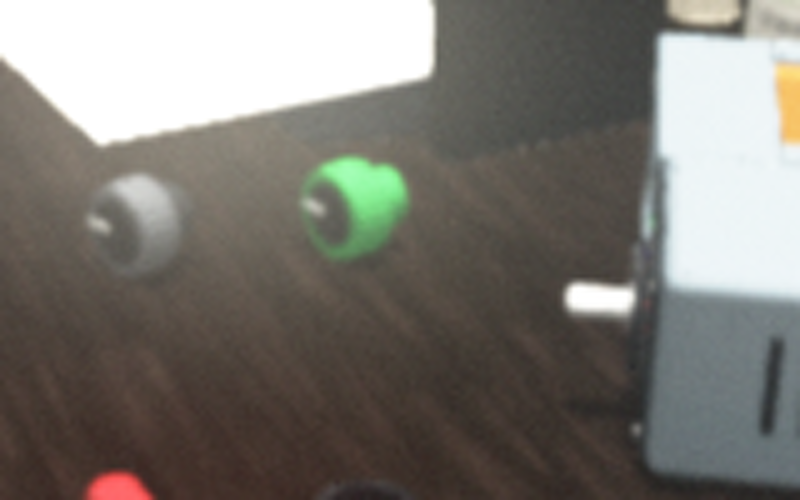

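View pics/tz.png

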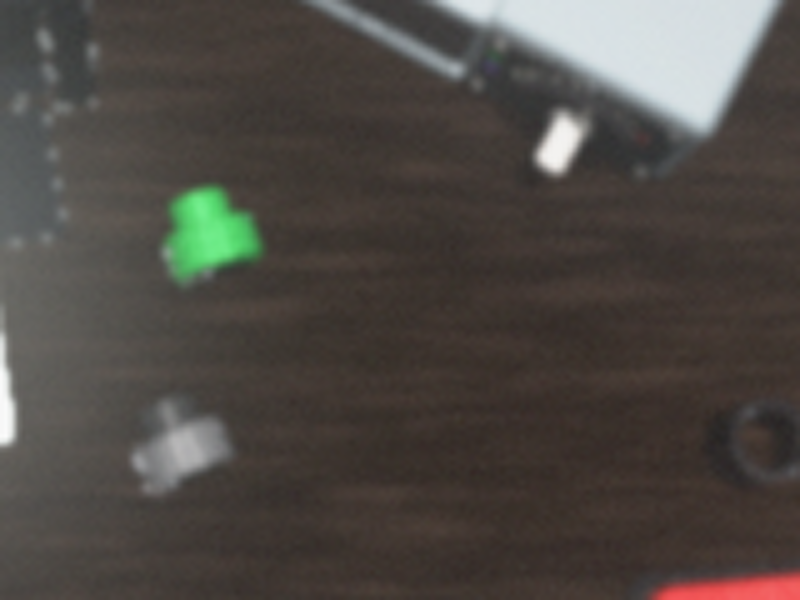

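```bash
cat > h.py <<'E'
from rig import robot
import cv2,numpy as np
from scipy.optimize import least_squares
from scipy.spatial.transform import Rotation as Rot
np.set_printoptions(precision=4,suppress=True)
C={n:robot.camera_info(n) for n in("side","top")}
def proj(X,n):
    c=C[n];X=np.atleast_2d(X);p=X@c["R"].T+c["t"];s=p[:,:2]/p[:,2:];r2=(s**2).sum(1,keepdims=True)
    s=s*(1+c["k1"]*r2);K=c["camera_matrix"];return s*K[0,0]+K[:2,2]
def tri(a,b):
    f=lambda X:np.r_[proj(X,"side")[0]-a,proj(X,"top")[0]-b]
    s=least_squares(f,[.5,-.3,.03]);return s.x,s.fun
def onz(uv,n,z):
    s=least_squares(lambda q:proj([q[0],q[1],z],n)[0]-uv,[.5,-.3]);return s.x
E
python3 - <<'E'
from h import *
for k,a,b in [("grip",(255.3,233.8),(277.6,228.9)),("green",(298.7,229.9),(282.9,191.1)),("shaft",(345,246.7),(352.4,172.1)),("index",(355.6,238.8),(357.5,161.1)),("loupe",(302.2,310.6),(390.4,229)),("stap",(263.9,321.5),(394.3,260.8))]:
    print(k,*tri(a,b))
# cabinet top corners top view
for uv in [(317,66),(408,121),(380,170),(286,128)]: print(uv,onz(uv,"top",.09))
E
python3 - <<'E'
import cv2
a=cv2.imread("pics/side0.png");b=cv2.imread("pics/top0.png")
cv2.imwrite("pics/sz1.png",cv2.resize(a[215:285,330:390],None,fx=9,fy=8,interpolation=cv2.INTER_CUBIC))
cv2.imwrite("pics/tz1.png",cv2.resize(b[140:190,325:390],None,fx=11,fy=11,interpolation=cv2.INTER_CUBIC))
E
```

```text
grip [ 0.4328 -0.1116  0.0254] [ 1.4334 -0.1859 -0.3385  1.4565]
green [ 0.5248 -0.1262  0.0267] [-0.5877  0.1192  0.1698 -0.5963]
shaft [ 0.559  -0.2816  0.0583] [ 0.1086 -0.0301 -0.0424  0.1246]
index [ 0.5775 -0.2893  0.0766] [ 0.7873 -0.2367 -0.321   0.8978]
loupe [ 0.4335 -0.3766  0.0052] [ 0.5649 -0.1045 -0.2075  0.7609]
stap [ 0.3617 -0.3825  0.0043] [-0.1381  0.0169  0.0431 -0.1911]
(317, 66) [ 0.8008 -0.2055]
(408, 121) [ 0.668  -0.4053]
(380, 170) [ 0.5555 -0.3353]
(286, 128) [ 0.6523 -0.1322]
```

View pics/sz1.png

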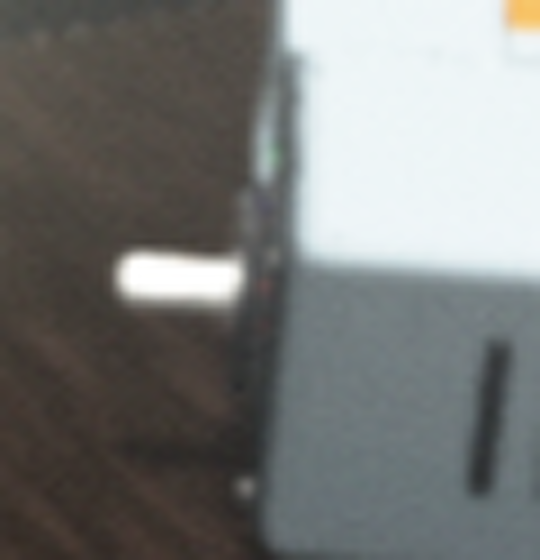

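View pics/tz1.png

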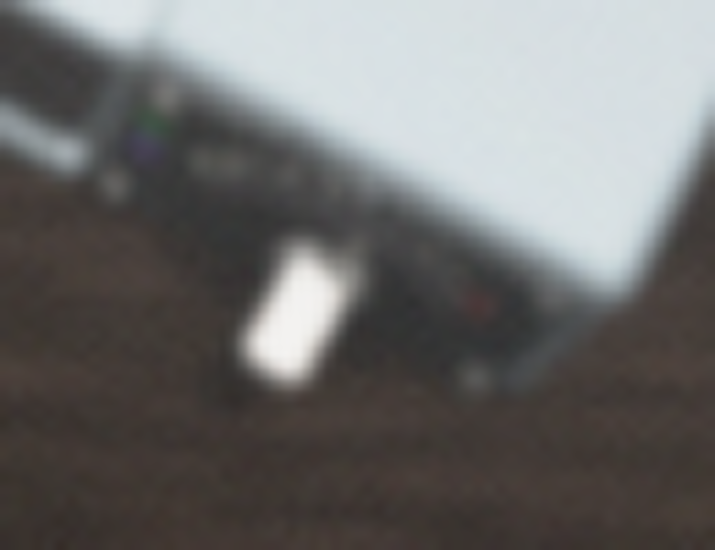

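```bash
cat > fit1.py <<'E'
from h import *
from scipy.ndimage import gaussian_filter
im={n:cv2.imread(f"pics/{n}0.png").astype(float).mean(2) for n in("side","top")}
W={"side":(336,238,24,24),"top":(340,152,26,30)}
ins={}
def frame(yaw,phi):
    x=np.array([np.cos(yaw),np.sin(yaw),0]);up=np.array([0,0,1.]);r=np.cross(x,up) # right as seen from front
    f=np.cos(phi)*up+np.sin(phi)*r
    return x,f,np.cross(x,f)
def dprof(R,fl,n=60):
    a=np.linspace(0,2*np.pi,n,endpoint=False);p=np.c_[np.cos(a),np.sin(a)]*R
    p[:,0]=np.minimum(p[:,0],fl);return p
def cov(P,yaw,phi,n,L=.024):
    x,f,g=frame(yaw,phi);p=dprof(.006,.0022)
    b=P+p[:,:1]*f+p[:,1:]*g
    pts=proj(np.r_[b,b+L*x],n);x0,y0,w,h=W[n];S=8
    q=((pts-[x0,y0]+.5)*S).astype(np.float32)
    m=np.zeros((h*S,w*S),np.uint8);cv2.fillConvexPoly(m,cv2.convexHull(q).round().astype(np.int32),255)
    m=cv2.GaussianBlur(m.astype(np.float32)/255,(0,0),S*0.75)
    return cv2.resize(m,(w,h),interpolation=cv2.INTER_AREA)
def cost(v,phi,full=False):
    P=np.array(v[:3]);tot=[]
    for n in W:
        x0,y0,w,h=W[n];I=im[n][y0:y0+h,x0:x0+w]
        c=cov(P,v[3],phi,n);wt=(gaussian_filter(c,1.5)>.04)
        A=np.c_[c[wt],np.ones(wt.sum())];s,*_=np.linalg.lstsq(A,I[wt],rcond=None)
        tot.append((A@s-I[wt]).var()/I[wt].var())
    return tot if full else sum(tot)
if __name__=="__main__":
    from scipy.optimize import minimize
    for phid in range(-180,180,30):
        ph=np.radians(phid);best=None
        for yaw in(-26,):
            s=minimize(cost,[.557,-.281,.049,np.radians(yaw)],args=(ph,),method="Nelder-Mead",options=dict(initial_simplex=np.array([[.557,-.281,.049,-.45]]+[list(np.array([.557,-.281,.049,-.45])+d) for d in np.diag([.006,.006,.006,.1])]),maxiter=150))
        x,f,g=frame(s.x[3],ph);I=s.x[:3]+.024*x+.024*f
        print(phid,s.x[:3],np.degrees(s.x[3]).round(1),cost(s.x,ph,True),proj(I,"side")[0],proj(I,"top")[0])
E
python3 fit1.py
```

```text
-180 [ 0.5587 -0.2765  0.0501] -24.1 [np.float64(0.03538310164800046), np.float64(0.06391677137785104)] [354.9761 260.618 ] [351.0241 166.6554]
-150 [ 0.5588 -0.2756  0.0505] -27.2 [np.float64(0.052788255695997176), np.float64(0.06323377035550173)] [354.8706 256.0827] [346.8408 164.1669]
-120 [ 0.5594 -0.2753  0.0504] -25.9 [np.float64(0.06275443955241779), np.float64(0.11972731625855756)] [355.0412 249.864 ] [343.6881 161.3396]
-90 [ 0.5599 -0.2748  0.0499] -25.9 [np.float64(0.06592852577794736), np.float64(0.2260456234846854)] [355.5225 243.8671] [343.1568 159.1702]
-60 [ 0.559  -0.2759  0.0513] -25.2 [np.float64(0.03635770050804692), np.float64(0.10922900355232)] [355.8659 238.8267] [345.9051 158.5056]
-30 [ 0.5589 -0.276   0.0526] -26.3 [np.float64(0.07293094255084427), np.float64(0.05890705593071457)] [356.6713 236.4092] [350.7075 158.8578]
0 [ 0.559  -0.2759  0.0514] -26.5 [np.float64(0.036570047940714334), np.float64(0.06234451758729004)] [357.0479 238.289 ] [355.8176 160.8579]
30 [ 0.559  -0.2766  0.0512] -25.2 [np.float64(0.06338520777162411), np.float64(0.07243330826995023)] [357.4096 242.8326] [360.4981 163.411 ]
60 [ 0.5584 -0.2772  0.0512] -25.0 [np.float64(0.05693097996861551), np.float64(0.13937897895158977)] [357.2173 249.2746] [363.4194 166.27  ]
90 [ 0.5577 -0.2779  0.0516] -24.2 [np.float64(0.04771293146297299), np.float64(0.21860294076276277)] [356.8949 255.6863] [363.7796 168.2754]
120 [ 0.5583 -0.2777  0.0505] -21.3 [np.float64(0.03251583527935107), np.float64(0.10824846588267238)] [356.9269 260.482 ] [360.6848 168.3408]
150 [ 0.5587 -0.2767  0.0491] -24.4 [np.float64(0.0702579319566997), np.float64(0.07639622511280984)] [355.5718 262.8092] [356.113  168.4532]
```

Run:
```python
from fit1 import *
from scipy.ndimage import map_coordinates
P=np.array([.5589,-.2762,.0505])
for ydeg in(-25.5,):
  for phd in range(-60,75,5):
    x,f,g=frame(np.radians(ydeg),np.radians(phd));o=[]
    for n in W:
        for r in(.012,.016,.020,.024):
            u=proj(P+.024*x+r*f,n)[0];o.append(map_coordinates(im[n],[[u[1]],[u[0]]],order=1)[0])
    print(phd,np.round(o).astype(int))
b=cv2.imread("pics/top0.png")[150:180,335:375];b=cv2.resize(b,None,fx=18,fy=18,interpolation=cv2.INTER_CUBIC).astype(float)
a=cv2.imread("pics/side0.png")[230:270,340:370];a=cv2.resize(a,None,fx=14,fy=14,interpolation=cv2.INTER_CUBIC).astype(float)
cv2.imwrite("pics/tz2.png",np.clip(b*2.2-40,0,255));cv2.imwrite("pics/sz2.png",np.clip(a*2.2-40,0,255))
```

```text
-60 [87 88 88 90 72 55 54 56]
-55 [86 90 91 87 77 57 54 56]
-50 [86 91 94 82 84 59 54 56]
-45 [87 92 96 79 92 62 56 55]
-40 [ 89  93  97  77 100  67  57  57]
-35 [ 90  94  98  77 107  75  58  58]
-30 [ 91  95  98  77 115  81  61  60]
-25 [ 91  96 100  78 119  88  67  63]
-20 [ 92  97 101  79 120  91  74  65]
-15 [ 92  98 103  82 119  95  77  65]
-10 [ 91  99 105  86 114  92  75  68]
-5 [ 90 100 106  92 110  91  76  70]
0 [ 91 101 104 100 109  89  80  75]
5 [ 91 102 102 106 109  95  88  84]
10 [ 91 101 104 109 112 101  93  86]
15 [ 94  97 106 106 115 102  90  78]
20 [100  93 107 104 116  99  79  68]
25 [106  92 102 105 116  92  71  64]
30 [117  95  95 105 114  82  64  61]
35 [128 102  93  96 111  76  60  60]
40 [139 113  97  92 104  69  56  60]
45 [150 125 107  97  96  62  56  60]
50 [158 136 116 106  90  60  54  60]
55 [165 144 125 114  84  58  54  60]
60 [158 142 125 115  81  56  55  59]
65 [150 132 116 102  78  54  54  57]
70 [137 118 101  86  75  53  53  56][ WARN:0@0.492] global loadsave.cpp:1063 imwrite_ Unsupported depth image for selected encoder is fallbacked to CV_8U.
```

View pics/tz2.png

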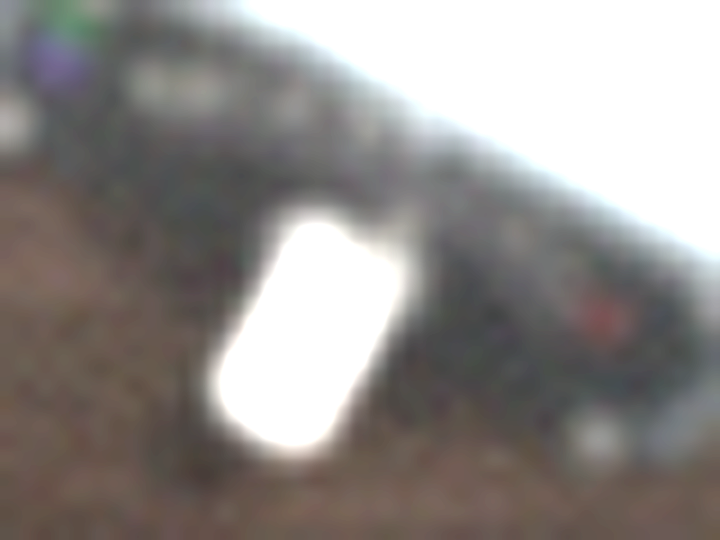

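View pics/sz2.png

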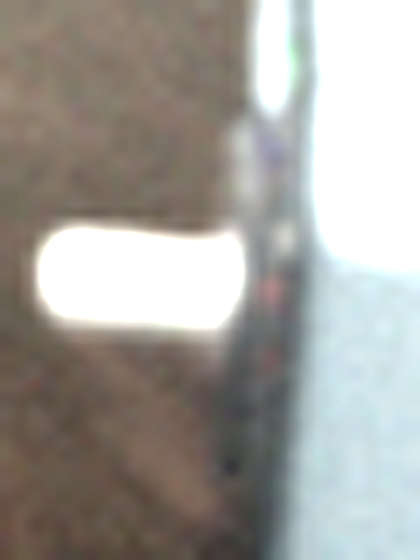

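```bash
cat > fit2.py <<'E'
from h import *
from scipy.optimize import minimize
from scipy.ndimage import gaussian_filter
ang=np.linspace(0,2*np.pi,72,endpoint=False)
def hullmask(pts,box,S=8,bl=.75):
    x0,y0,w,h=box;q=((pts-[x0,y0]+.5)*S).astype(np.float32)
    m=np.zeros((h*S,w*S),np.uint8);cv2.fillConvexPoly(m,cv2.convexHull(q).round().astype(np.int32),255)
    return cv2.resize(cv2.GaussianBlur(m.astype(np.float32)/255,(0,0),S*bl),(w,h),interpolation=cv2.INTER_AREA)
def kn(P,yaw,n,box,pitch=0):
    x=np.array([np.cos(yaw)*np.cos(pitch),np.sin(yaw)*np.cos(pitch),-np.sin(pitch)]);g=np.array([-np.sin(yaw),np.cos(yaw),0]);u=np.cross(x,g)
    ring=lambda r,s:P+s*x+r*(np.cos(ang)[:,None]*g+np.sin(ang)[:,None]*u)
    disc=hullmask(proj(np.r_[ring(.021,-.010),ring(.021,.010)],n),box)
    face=hullmask(proj(ring(.016,-.010),n),box)
    hub=hullmask(proj(np.r_[ring(.013,.010),ring(.013,.025)],n),box)
    # visibility: face seen?
    c=C[n];cam=-c["R"].T@c["t"]
    o=[disc]
    hv=np.clip(hub-disc,0,1);
    if (cam-P)@x>0: hv=hub; o=[np.clip(disc-hub,0,1)]
    o.append(hv)
    if (cam-P)@x<0:o[0]=np.clip(disc-face,0,1);o.append(np.minimum(face,disc))
    return o
def cost(v,ims,boxes,full=False):
    tot=[]
    for n in ims:
        x0,y0,w,h=boxes[n];I=ims[n][y0:y0+h,x0:x0+w]
        o=kn(np.array(v[:3]),v[3],n,boxes[n])
        yy,xx=np.mgrid[:h,:w]
        wt=np.ones((h,w),bool)
        A=np.c_[*[q[wt] for q in o],np.ones(wt.sum()),xx[wt],yy[wt]]
        Y=I[wt]
        s,*_=np.linalg.lstsq(A,Y,rcond=None)
        tot.append(((A@s-Y)**2).sum()/((Y-Y.mean(0))**2).sum())
    return tot if full else sum(tot)
def fit(v0,ims,boxes):
    v0=np.array(v0,float);best=None
    for d in(1,-1):
        sx=np.vstack([v0]+[v0+e for e in np.diag([.005,.005,.005,.15])*d])
        s=minimize(cost,v0,args=(ims,boxes),method="Nelder-Mead",options=dict(initial_simplex=sx,maxiter=250))
        if best is None or s.fun<best.fun:best=s
    return best.x,cost(best.x,ims,boxes,True)
def boxes_for(P,r=.045):
    b={}
    for n in C:
        u=proj(P,n)[0];k=16;b[n]=(int(u[0])-k,int(u[1])-k,2*k+1,2*k+1)
    return b
E
python3 - <<'E'
from fit2 import *
ims={n:cv2.imread(f"pics/{n}0.png").astype(float) for n in C}
for nm,P in(("grey",[.433,-.1116,.023]),("green",[.5248,-.1262,.023])):
    for y in(0,.3):
        v,c=fit(P+[y],ims,boxes_for(P));print(nm,v[:3],np.degrees(v[3]),c)
    print(proj(v[:3],"side"),proj(v[:3],"top"))
for uv in[(243,235),(238,157),(147,240)]:print(onz(uv,"top",0))
E
```

```text
grey [ 0.4326 -0.1084  0.0232] 24.353014228425966 [np.float64(0.20441306165203477), np.float64(0.08664088630023467)]
grey [ 0.4328 -0.1082  0.0228] 24.186472880864788 [np.float64(0.2035474888102399), np.float64(0.0874449781810282)]
[[256.2576 234.0412]] [[275.7248 230.5226]]
green [ 0.5278 -0.1238  0.0237] 17.18391777222197 [np.float64(0.15494069243517422), np.float64(0.07265279451784018)]
green [ 0.5279 -0.1237  0.0239] 16.985511201903208 [np.float64(0.1564457072215788), np.float64(0.07210046782985462)]
[[298.9797 230.4924]] [[281.9515 189.4245]]
[ 0.4253 -0.0322]
[ 0.6136 -0.0199]
[0.4156 0.1916]
```

```bash
cat >> h.py <<'E'
def kf(yaw):
    y=np.radians(yaw);return np.array([np.cos(y),np.sin(y),0])
def R_ax(yaw,tilt): # jaws along knob axis, tilt about k
    k=kf(yaw);z=Rot.from_rotvec(k*np.radians(tilt)).apply([0,0,-1.]);return np.c_[np.cross(k,z),k,z]
def R_di(yaw,tilt=0,flip=1): # jaws across; tool x = flip*k
    k=kf(yaw)*flip;z=Rot.from_rotvec(kf(yaw)*np.radians(tilt)).apply([0,0,-1.]);return np.c_[k,np.cross(z,k),z]
def cur():
    o=robot.get_obs();return o["ee_pos"],Rot.from_euler("xyz",o["tool_rot"],degrees=True).as_matrix(),o
def row(p,R,p0,R0):
    return np.r_[R0.T@(np.array(p)-p0)/.03, Rot.from_matrix(R0.T@R).as_rotvec(degrees=True)/5].round(3)
def Rt(rpy):return Rot.from_euler("xyz",rpy,degrees=True).as_matrix()
E
python3 - <<'E'
from h import *
print(proj([.4253,-.0322,0],"side"))
K=np.array([.4327,-.1083,.021]);k=kf(24.2);M=K+.0075*k
p0,R0,o=cur()
R=R_ax(24.2,-51);z=R[:,2]
for d in(.15,.0):
    p=M+z*(.017-d);print(p,Rot.from_matrix(R).as_euler("xyz",degrees=True),row(p,R,p0,R0).tolist())
p=M+z*(.017-.15)
print("from pre",row(M+z*.017,R,p,R).tolist())
E
```

```text
[[243.9517 229.3651]]
[ 0.3972 -0.0109  0.1047] [180.   51.  114.2] [12.651, -13.582, 2.91, -8.708, -7.495, -18.259]
[ 0.445  -0.1173  0.0103] [180.   51.  114.2] [13.23, -9.74, 6.057, -8.708, -7.495, -18.259]
from pre [0.0, -0.0, 5.0, 0.0, 0.0, 0.0]
```

Run:
```python
from h import *
print(tri((237,214),(243,235)),tri((317,185),(238,157)))
a=cv2.imread("pics/side0.png")[160:260,180:340];cv2.imwrite("pics/p.png",cv2.resize(a,None,fx=5,fy=5))
```

```text
(array([ 0.4157, -0.0337,  0.0426]), array([ 2.7375, -0.2843, -0.5534,  2.5778])) (array([ 0.5976, -0.0297,  0.0878]), array([-5.0421,  1.2383,  1.4079, -4.4838]))
```

View pics/p.png

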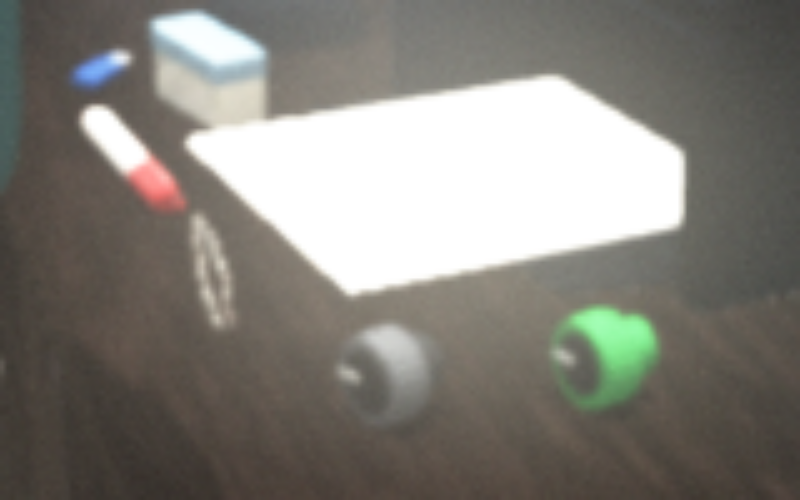

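Run:
```python
from h import *
print(tri((250,219),(243,235)))
K=np.array([.4327,-.1083,.021])
p0,R0,o=cur();R=R_di(24.2)
for z in(.11,.003):
    p=[K[0],K[1],z];print(row(p,R,p0,R0).tolist())
```

```text
(array([ 0.4308, -0.0357,  0.0267]), array([-3.6421,  0.4172,  0.7705, -3.4675]))
[12.917, -10.138, 2.733, 0.0, -0.0, -1.714]
[12.917, -10.138, 6.3, 0.0, -0.0, -1.714]
```

Request:
step_arm(increments=[60,12.92,-10.14,2.0,0,0,-1.71,60,12.92,-10.14,2.0,0,0,-1.71,60,12.92,-10.14,2.0,0,0,-1.71,60,12.92,-10.14,2.0,0,0,-1.71,60,12.92,-10.14,2.0,0,0,-1.71,60,12.92,-10.14,2.0,0,0,-1.71,60,12.92,-10.14,2.0,0,0,-1.71,60,12.92,-10.14,2.0,0,0,-1.71,60,12.92,-10.14,2.0,0,0,-1.71,60,12.92,-10.14,2.0,0,0,-1.71,60,12.92,-10.14,2.73,0,0,-1.71,60,12.92,-10.14,2.73,0,0,-1.71])

```text
time: 1.9
ee_pos: [0.4331, -0.1078, 0.1108]
tool_rot: [179.9, -0.1, 24.2]
contact_force: [0.2, -0.9, 0.8]
finger_gap: 0.77
```

Request:
step_arm(increments=[60,0,0,1.2,0,0,0,60,0,0,2.4,0,0,0,60,0,0,3.2,0,0,0,60,0,0,3.58,0,0,0,60,0,0,3.58,0,0,0])

```text
time: 2.32
ee_pos: [0.4302, -0.1088, 0.0012]
tool_rot: [-179.8, 0.1, 24.2]
contact_force: [-0.7, 0.1, 1.0]
finger_gap: 0.764
```

```bash
cat > snap.py <<'E'
import sys
from h import *
tag=sys.argv[1];P=np.array([float(v) for v in sys.argv[2:5]]);r=int(sys.argv[5]) if len(sys.argv)>5 else 40
o=[]
for n in("side","top"):
    im=robot.get_image(n)[:,:,::-1];cv2.imwrite(f"pics/{n}_{tag}.png",im)
    u=proj(P,n)[0].astype(int);x0=max(u[0]-r,0);y0=max(u[1]-r,0);print(n,"crop origin",x0,y0,"scale",400/(2*r))
    c=im[y0:y0+2*r,x0:x0+2*r];o.append(cv2.resize(c,(400,400),interpolation=cv2.INTER_CUBIC))
cv2.imwrite(f"pics/c_{tag}.png",np.hstack(o))
s=robot.get_obs();print(s["time"],s["ee_pos"],s["tool_rot"],s["contact_force"],s["finger_gap"],s["joint_pos"])
E
python3 snap.py a .433 -.108 .021
```

```text
side crop origin 216 194 scale 5.0
top crop origin 235 190 scale 5.0
2.4167 [ 0.4318 -0.1096  0.0037] [-179.9885    0.0095   24.1771] [ 0.3312 -0.4338  1.608 ] 0.7640137099891191 [-24.7468  16.1279 -33.8328  40.0543   0.0004 131.0761]
```

View pics/c_a.png

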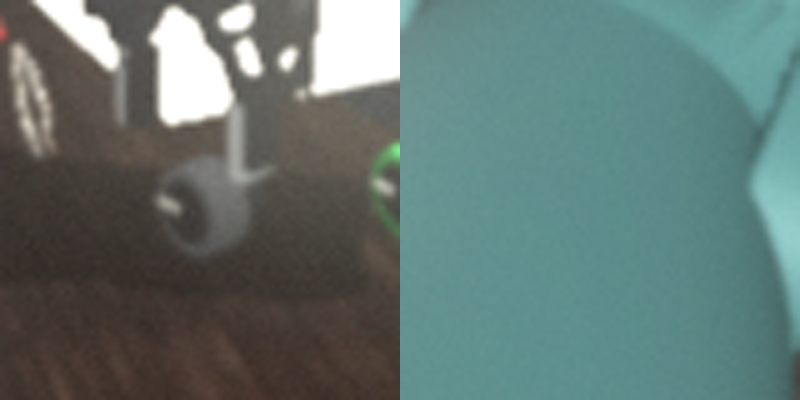

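Run:
```python
from h import *
K=np.array([.4318,-.1096,0]);g=np.array([-.41,.912,0]);k=kf(24.2)
for s in(-.033,.033):
  for z in(.004,.01,.02):
    for e in(-.011,.011): print(s,z,e,((proj(K+s*g+e*k+[0,0,z],"side")[0]-[216,194])*5).round())
```

```text
-0.033 0.004 -0.011 [232. 274.]
-0.033 0.004 0.011 [269. 258.]
-0.033 0.01 -0.011 [232. 262.]
-0.033 0.01 0.011 [269. 245.]
-0.033 0.02 -0.011 [232. 241.]
-0.033 0.02 0.011 [269. 225.]
0.033 0.004 -0.011 [134. 222.]
0.033 0.004 0.011 [171. 207.]
0.033 0.01 -0.011 [134. 210.]
0.033 0.01 0.011 [171. 196.]
0.033 0.02 -0.011 [133. 190.]
0.033 0.02 0.011 [171. 176.]
```

Run:
```python
import cv2,numpy as np
a=cv2.imread("pics/side_a.png")[150:270,190:330].astype(float)
a=np.clip((a-25)*3,0,255).astype(np.uint8)
cv2.imwrite("pics/e.png",cv2.resize(a,None,fx=5.7,fy=5,interpolation=cv2.INTER_CUBIC))
```

```text
(no output)
```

View pics/e.png

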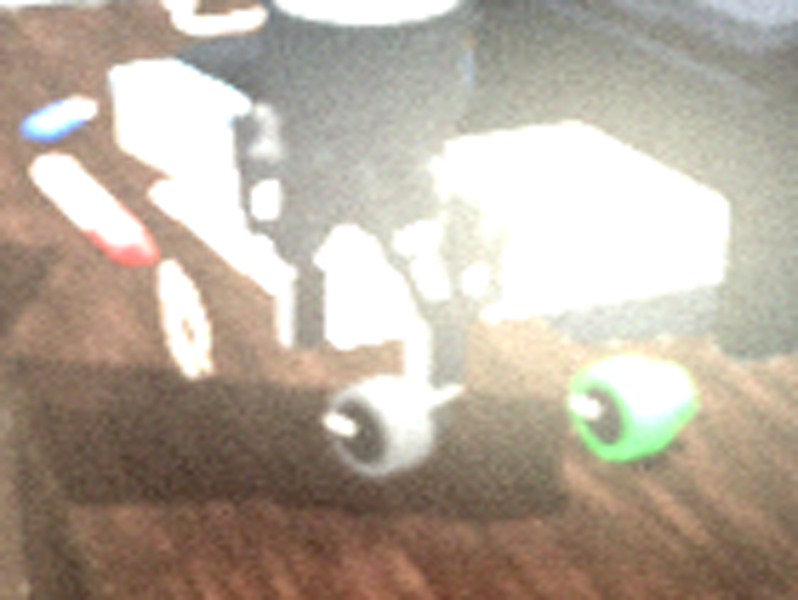

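```bash
python3 snap.py b .433 -.108 .021
```

```text
side crop origin 216 194 scale 5.0
top crop origin 235 190 scale 5.0
2.5167 [ 0.4325 -0.11    0.0044] [179.9263  -0.0659  24.1664] [-0.2699 -0.8273  0.2668] 0.7624287220995764 [-24.7569  16.0621 -33.7851  40.0539   0.0012 131.0767]
```

View pics/c_b.png

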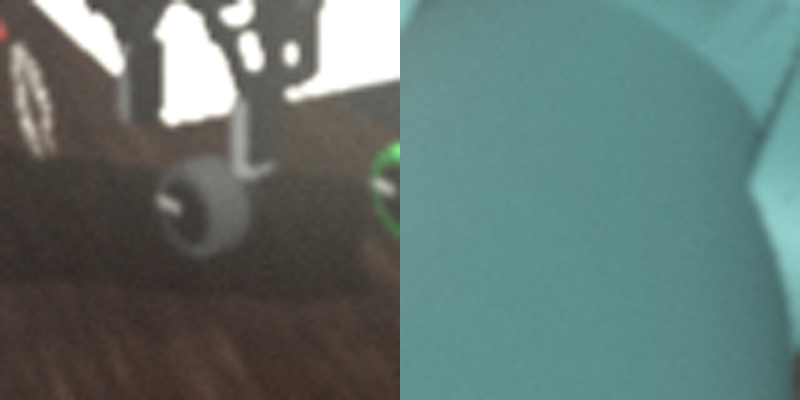

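```bash
python3 - <<'E'
from h import *
p=np.array([.1414,-.5053,.1915]);R=Rt([180,0,15.63])
for s in(-.045,.045):print(proj(p+s*R[:,1],"side"),proj(p+s*R[:,1]+[0,0,.013],"side"))
print([onz((266,229.6),"side",z) for z in(.004,.03,.045)], [onz((240,219),"side",z) for z in(.004,.03,.045)])
E
python3 - <<'E'
import cv2
a=cv2.imread("pics/side0.png")[150:290,20:160]
cv2.imwrite("pics/e2.png",cv2.resize(a,None,fx=4,fy=4))
E
```

```text
[[ 93.4374 271.7436]] [[ 91.6605 262.013 ]]
[[117.5222 310.4458]] [[115.7775 299.7159]]
[array([ 0.4718, -0.0576]), array([ 0.4554, -0.1079]), array([ 0.446 , -0.1369])] [array([0.4295, 0.0188]), array([ 0.4155, -0.0357]), array([ 0.4074, -0.0672])]
```

View pics/e2.png

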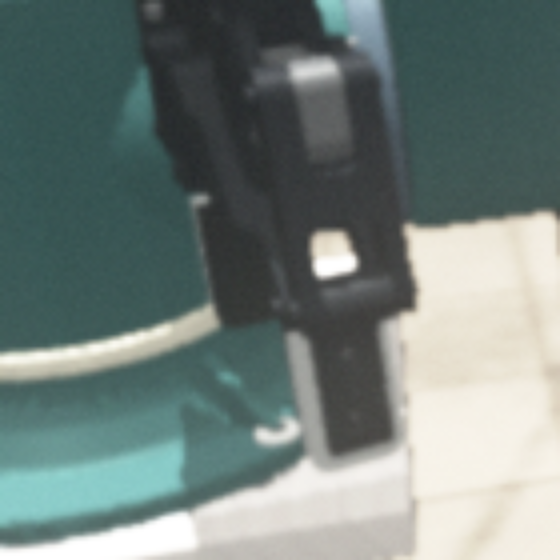

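Run:
```python
from h import *
for p,rpy,h,ob in (([.1414,-.5053,.1915],[180,0,15.63],.048,[(80,231),(109,266)]),([.4325,-.11,.0044],[180,0,24.2],.038,[(244,218.5),(266.5,229.5)])):
    R=Rt(rpy);p=np.array(p)
    for fl in(1,-1):
        f=lambda d:np.r_[proj(p+fl*d[3]*R[:,1]+d[:3],"side")[0]-ob[0],proj(p-fl*d[3]*R[:,1]+d[:3],"side")[0]-ob[1],(d[3]-h)*1000,d[:3]*10]
        s=least_squares(f,[0,0,0,h]);print(fl,s.x,s.fun)
        print(proj(p+fl*h*R[:,1],"side"),proj(p-fl*h*R[:,1],"side"))
```

```text
1 [-0.1173  1.2831 -0.5893  0.0413] [ 17.1477  21.2259 -17.5113 -21.9839  -6.6645  -1.1731  12.8306  -5.8935]
[[118.4462 311.9333]] [[ 92.7392 270.6238]]
-1 [-0.0029 -0.0054  0.0559  0.048 ] [ 1.7924 -1.1929 -1.5368  1.0241  0.0305 -0.0288 -0.0538  0.5594]
[[ 92.7392 270.6238]] [[118.4462 311.9333]]
1 [ 0.2514  0.857  -0.3809  0.032 ] [ 15.9027   7.7366 -16.2219  -7.8972  -5.9558   2.5141   8.5696  -3.8092]
[[268.0664 247.8373]] [[245.4501 236.0827]]
-1 [0.0018 0.016  0.0365 0.038 ] [-0.0279  0.0762  0.0272 -0.0639  0.0036  0.018   0.1602  0.3655]
[[245.4501 236.0827]] [[268.0664 247.8373]]
```

Request:
step_arm(increments=[60,0,0,0.05,0,0,0,60,0,0,0.1,0,0,0,60,0,0,0.15,0,0,0])

```text
time: 2.77
ee_pos: [0.4321, -0.1098, -0.0008]
tool_rot: [180.0, -0.0, 24.2]
contact_force: [-0.1, 0.2, 0.1]
finger_gap: 0.762
```

Request:
step_arm(increments=[60,0,0,0.07,0,0,0,60,0,0,0.14,0,0,0,60,0,0,0.2,0,0,0,60,0,0,0.26,0,0,0])

```text
time: 3.1
ee_pos: [0.4317, -0.1095, -0.0092]
tool_rot: [-180.0, 0.0, 24.2]
contact_force: [0.2, -0.9, -0.5]
finger_gap: 0.768
```

Request:
step_arm(increments=[60,0,0,0.1,0,0,0,60,0,0,0.2,0,0,0,60,0,0,0.3,0,0,0,60,0,0,0.4,0,0,0])

```text
time: 3.43
ee_pos: [0.4317, -0.1096, -0.0213]
tool_rot: [-180.0, 0.0, 24.2]
contact_force: [0.9, 0.7, -0.8]
finger_gap: 0.765
```

```bash
python3 snap.py c .433 -.108 .021
```

```text
side crop origin 216 194 scale 5.0
top crop origin 235 190 scale 5.0
3.5333 [ 0.4314 -0.1094 -0.0214] [-179.9639    0.0301   24.1805] [ 0.2825  0.3939 -0.7777] 0.7658302509444367 [-24.7449  18.054  -36.0617  35.9313   0.001  131.0746]
```

View pics/c_c.png

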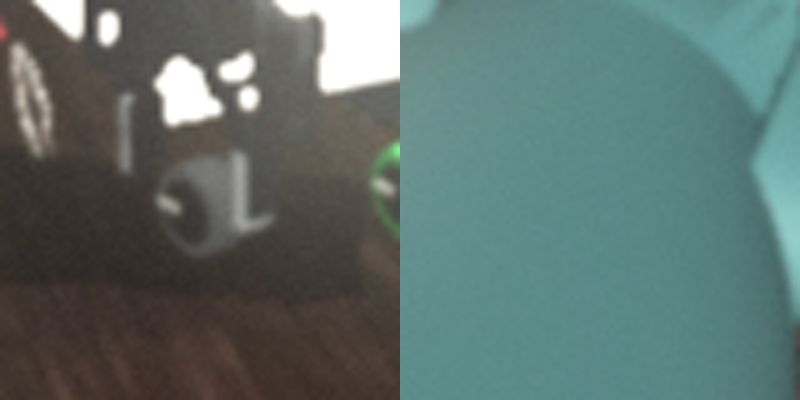

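Request:
step_arm(increments=[60,0,0,0.1,0,0,0,60,0,0,0.2,0,0,0,60,0,0,0.3,0,0,0,60,0,0,0.38,0,0,0])

```text
time: 3.87
ee_pos: [0.4317, -0.1095, -0.0327]
tool_rot: [-180.0, 0.0, 24.2]
contact_force: [-0.1, -0.1, 0.4]
finger_gap: 0.76
```

```bash
python3 snap.py d .433 -.108 .021
```

```text
side crop origin 216 194 scale 5.0
top crop origin 235 190 scale 5.0
3.9667 [ 0.4315 -0.1095 -0.0327] [-179.9729    0.0247   24.178 ] [-1.0132  0.1713  1.0206] 0.7666755124055836 [-24.7458  18.9855 -37.0071  34.0441  -0.0008 131.0762]
```

View pics/c_d.png

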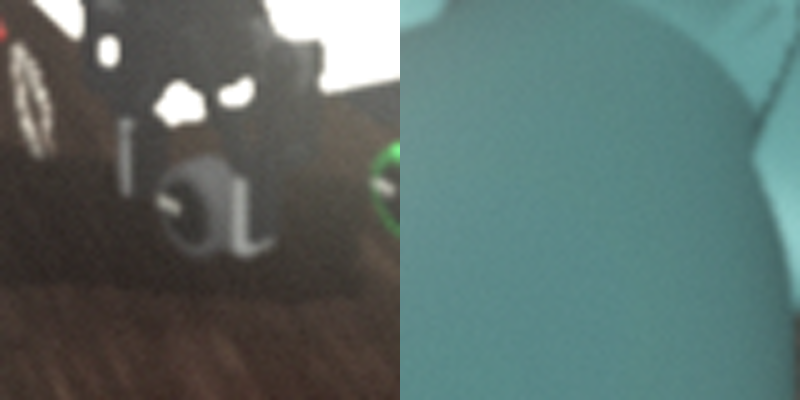

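Request:
step_arm(increments=[60,0,0,0.1,0,0,0,255,0,0,0.1,0,0,0,255,0,0,0.1,0,0,0,255,0,0,0.1,0,0,0,255,0,0,0.1,0,0,0,255,0,0,0.1,0,0,0,255,0,0,0.1,0,0,0,255,0,0,0.1,0,0,0])

```text
time: 4.63
ee_pos: [0.4318, -0.1096, -0.0352]
tool_rot: [180.0, -0.0, 24.2]
contact_force: [-1.5, -0.5, 5.2]
finger_gap: 0.475
```

Request:
step_arm(increments=[255,0,0,-0.5,0,0,0,255,0,0,-1.2,0,0,0,255,0,0,-2.0,0,0,0,255,0,0,-2.7,0,0,0,255,0,0,-2.7,0,0,0])

```text
time: 5.05
ee_pos: [0.4335, -0.1103, 0.0488]
tool_rot: [179.8, -0.2, 24.2]
contact_force: [1.0, 0.7, -0.0]
finger_gap: 0.476
```

```bash
python3 snap.py e .432 -.11 .101
python3 - <<'E'
from h import *
p0,R0,o=cur();R=R_di(-25.5)
for z in(.06,-.035): print(row([.41,-.23,z],R,p0,R0).tolist())
E
```

```text
side crop origin 215 161 scale 5.0
top crop origin 237 187 scale 5.0
5.15 [ 0.4321 -0.1097  0.0459] [179.9468  -0.0514  24.1812] [-0.8857  0.0336 -1.5084] 0.46820731529863385 [-24.7439  13.2449 -29.8669  46.8142   0.0038 131.0749]
[-2.314, 3.356, -0.47, 0.006, -0.014, 9.936]
[-2.317, 3.353, 2.697, 0.006, -0.014, 9.936]
```

View pics/c_e.png

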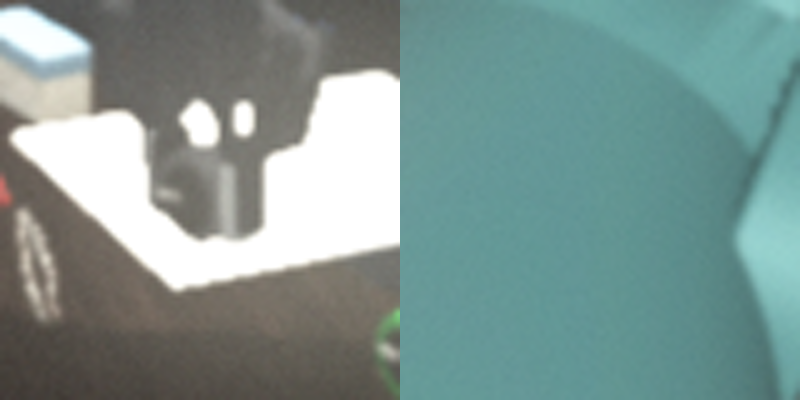

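Request:
step_arm(increments=[255,-2.3,3.35,-0.47,0,0,9.94,255,-2.3,3.35,-0.47,0,0,9.94,255,-2.3,3.35,-0.47,0,0,9.94,255,-2.3,3.35,-0.47,0,0,9.94,255,-2.3,3.35,-0.47,0,0,9.94,255,-2.3,3.35,-0.47,0,0,9.94,255,-2.3,3.35,-0.47,0,0,9.94,255,-2.3,3.35,0.8,0,0,9.94,255,-2.3,3.35,1.8,0,0,9.94,255,-2.3,3.35,2.4,0,0,9.94,255,-2.3,3.35,2.65,0,0,9.94,255,-2.3,3.35,2.69,0,0,9.94])

```text
time: 6.15
ee_pos: [0.4091, -0.229, -0.0364]
tool_rot: [-180.0, 0.1, -25.5]
contact_force: [-3.2, 0.2, 6.5]
finger_gap: 0.474
```

```bash
python3 snap.py f .41 -.23 .021
python3 - <<'E'
import cv2
cv2.imwrite("pics/f_top.png",cv2.imread("pics/top_f.png"))
E
```

```text
side crop origin 223 223 scale 5.0
top crop origin 289 200 scale 5.0
6.25 [ 0.4093 -0.2291 -0.0358] [-179.9789    0.1021  -25.5251] [ 1.1797 -0.5603 -0.0337] 0.47305871008011624 [-39.198   21.1005 -33.9142  35.0895  -0.0036 166.3271]
```

View pics/c_f.png

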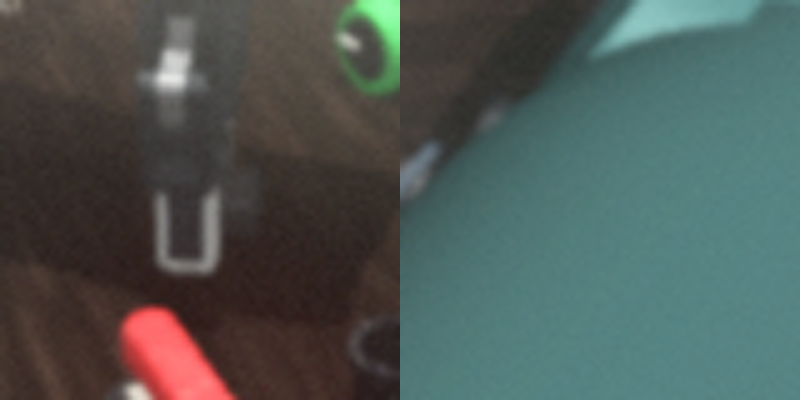

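View pics/f_top.png

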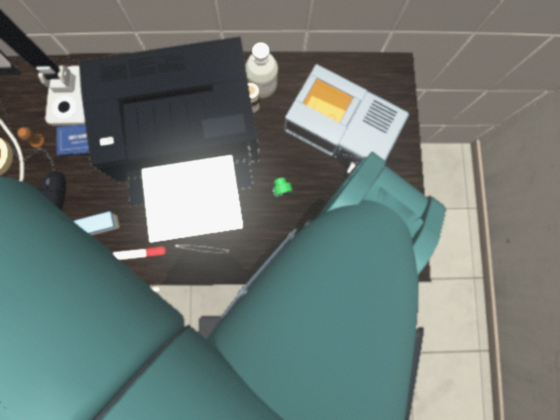

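Run:
```python
from h import *
for uv in [(372,261),(421,258)]:print(onz(uv,"top",.035))
for uv in [(250,290),(283,322)]:print(onz(uv,"side",.035))
for uv in [(386,229),(399,229)]:print(onz(uv,"top",.04))
K=np.array([.409,-.229]);k=kf(-25.5)[:2];g=np.array([-k[1],k[0]])
for q in([.367,-.31],[.36,-.325],[.43,-.377],[.528,-.124],[.559,-.276]):
    d=np.array(q)-K;print(q,"along",d@k,"left",d@g)
```

```text
[ 0.3609 -0.3221]
[ 0.3659 -0.4337]
[ 0.3536 -0.3313]
[ 0.3772 -0.4311]
[ 0.4318 -0.3562]
[ 0.4314 -0.3858]
[0.367, -0.31] along -0.003037183101222227 left -0.09119087409828709
[0.36, -0.325] along -0.0028976136395468246 left -0.10774323104119307
[0.43, -0.377] along 0.08266993329897476 left -0.12454188905080515
[0.528, -0.124] along 0.06220398367276246 left 0.1460022753769225
[0.559, -0.276] along 0.15562181420246904 left 0.022155156156800842
```

Request:
step_arm(increments=[60,0,0,0,0,0,0,60,0,0,0,0,0,0,60,0,0,0,0,0,0,60,0,0,0,0,0,0,60,0,0,-1.0,0,0,0,60,0,0,-2.0,0,0,0,60,0,0,-3.2,0,0,0,60,0,0,-3.6,0,0,0])

```text
time: 6.92
ee_pos: [0.4112, -0.2305, 0.0771]
tool_rot: [179.9, -0.3, -25.5]
contact_force: [0.4, -0.9, 0.5]
finger_gap: 0.766
```

```bash
python3 snap.py g .41 -.23 .041
python3 - <<'E'
from h import *
p0,R0,o=cur();R=R_ax(-25.5,-25.5)
print(Rot.from_matrix(R).as_euler("xyz",degrees=True), row(p0,R,p0,R0).tolist())
E
```

```text
side crop origin 223 214 scale 5.0
top crop origin 290 199 scale 5.0
7.0167 [ 0.4113 -0.2305  0.0753] [179.9371  -0.2563 -25.5158] [ 0.6437 -0.0857  0.2559] 0.7637871385585192 [-39.1898  13.752  -23.781   52.2032  -0.0005 166.3261]
[180.   25.5  64.5] [0.0, 0.0, 0.0, -3.951, -4.029, -17.691]
```

View pics/c_g.png

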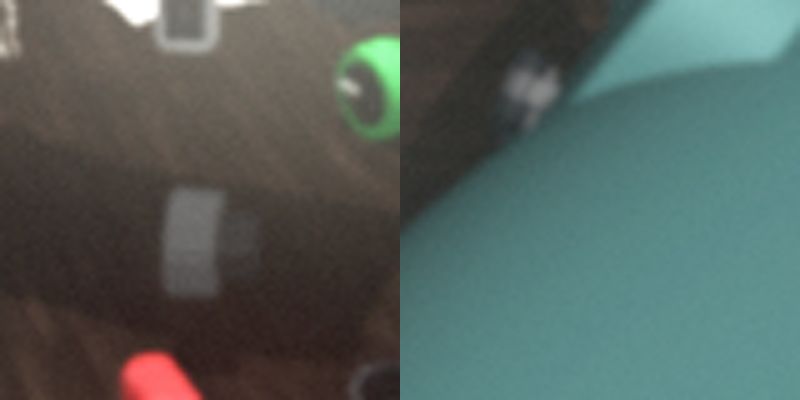

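Run:
```python
from h import *
print(tri((261.5,262.4),(316,217)),proj([.4106,-.2297,.021],"side"),proj([.4106,-.2297,.021],"top"))
print(onz((261.5,262.4),"side",.021),onz((316,217),"top",.021))
b=cv2.imread("pics/top_g.png")[180:260,270:350];cv2.imwrite("pics/e3.png",cv2.resize(b,(640,640),interpolation=cv2.INTER_CUBIC))
```

```text
(array([ 0.4389, -0.1962,  0.0021]), array([10.2389, -1.5217, -2.8039, 11.4087])) [[263.575  262.9951]] [[329.1281 239.739 ]]
[ 0.4074 -0.2262] [ 0.4632 -0.2012]
```

View pics/e3.png

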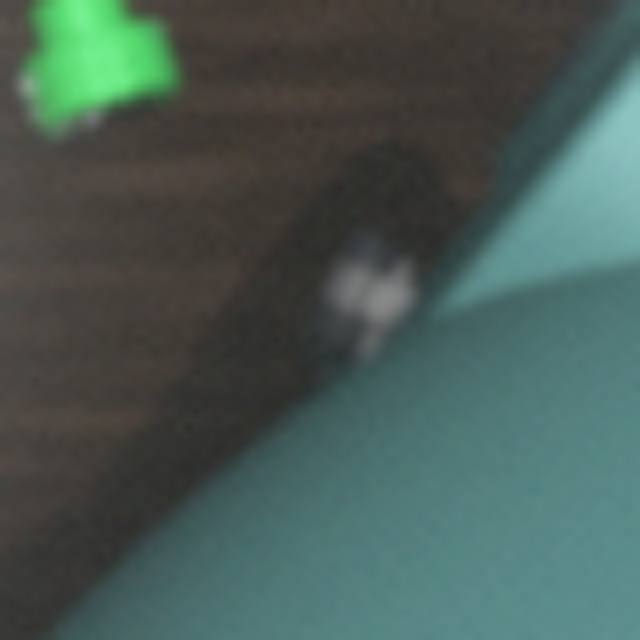

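Run:
```python
from h import *
p0,R0,o=cur();k=kf(-25.5)
K=np.array([.4100,-.2288,.021]);M=K+.0075*k
R=R_ax(-25.5,-25.5);z=R[:,2]
A=M+z*.0545-z*.09; B=M-np.array([0,0,.0375])+z*.017-z*.09
print(A,B,row(A,R,p0,R0).tolist())
```

```text
[ 0.4233 -0.2182  0.053 ] [ 0.4303 -0.2037  0.0494] [0.183, -0.544, 0.743, -3.951, -4.029, -17.691]
```

Request:
step_arm(increments=[60,0.18,-0.54,0.2,-3.95,-4.03,-17.69,60,0.18,-0.54,0.2,-3.95,-4.03,-17.69,60,0.18,-0.54,0.2,-3.95,-4.03,-17.69,60,0.18,-0.54,0.2,-3.95,-4.03,-17.69,60,0.18,-0.54,0.2,-3.95,-4.03,-17.69,60,0.18,-0.54,0.2,-3.95,-4.03,-17.69,60,0.18,-0.54,0.2,-3.95,-4.03,-17.69,60,0.18,-0.54,0.2,-3.95,-4.03,-17.69,60,0.18,-0.54,0.2,-3.95,-4.03,-17.69,60,0.18,-0.54,0.74,-3.95,-4.03,-17.69,60,0.18,-0.54,0.74,-3.95,-4.03,-17.69,60,0.18,-0.54,0.74,-3.95,-4.03,-17.69])

```text
time: 8.02
ee_pos: [0.421, -0.2168, 0.0491]
tool_rot: [179.0, 24.0, 57.8]
contact_force: [0.9, -0.7, -0.5]
finger_gap: 0.761
```

Run:
```python
from h import *
p0,R0,o=cur();k=kf(-25.5)
K=np.array([.4100,-.2288,.021]);M=K+.0075*k
R=R_ax(-25.5,-25.5);z=R[:,2]
print(row(M+z*.0545-z*.09,R,p0,R0).tolist(),o["joint_pos"])
```

```text
[-0.052, 0.095, -0.12, -0.358, -0.289, -1.214] [-21.2418  20.0101 -24.1635  49.5793 -23.7417 101.5058]
```

Request:
step_arm(increments=[60,0,0,0,-0.36,-0.29,-1.21,60,0,0,0,-0.36,-0.29,-1.21])

```text
time: 8.18
ee_pos: [0.4205, -0.216, 0.0495]
tool_rot: [179.9, 25.5, 64.5]
contact_force: [-0.3, 0.5, -0.4]
finger_gap: 0.762
```

```bash
python3 snap.py h .4168 -.232 .06 50;python3 - <<'E'
from h import *
p0,R0,o=cur();k=kf(-25.5)
K=np.array([.4100,-.2288,.021]);M=K+.0075*k
R=R_ax(-25.5,-25.5);z=R[:,2]
print(row(M+z*.0545-z*.09,R,p0,R0).tolist())
z=R0[:,2]
u=proj(p0,"side")[0]
for nm,tip in(("A",p0-z*.0415),("B",p0+[0,0,.0375]-z*.006)):
  for s in(-.033,.033):
    for e in(-.011,.011): print(nm,s,((proj(tip+s*R0[:,1]+e*R0[:,0],"side")[0]-proj([.4168,-.232,.06],"side")[0].astype(int)+50)*4).round())
E
```

```text
side crop origin 216 195 scale 4.0
top crop origin 282 185 scale 4.0
8.2833 [ 0.4214 -0.2168  0.0501] [179.7235  25.368   63.8582] [-0.335   0.4781 -0.3784] 0.7636484912687544 [-20.2672  19.2694 -25.7625  47.4427 -25.2563  96.3668]
[-0.055, 0.082, -0.081, 0.0, -0.026, -0.116]
A -0.033 [138. 116.]
A -0.033 [145. 116.]
A 0.033 [272. 123.]
A 0.033 [276. 123.]
B -0.033 [132. 119.]
B -0.033 [140. 119.]
B 0.033 [269. 127.]
B 0.033 [273. 127.]
```

View pics/c_h.png

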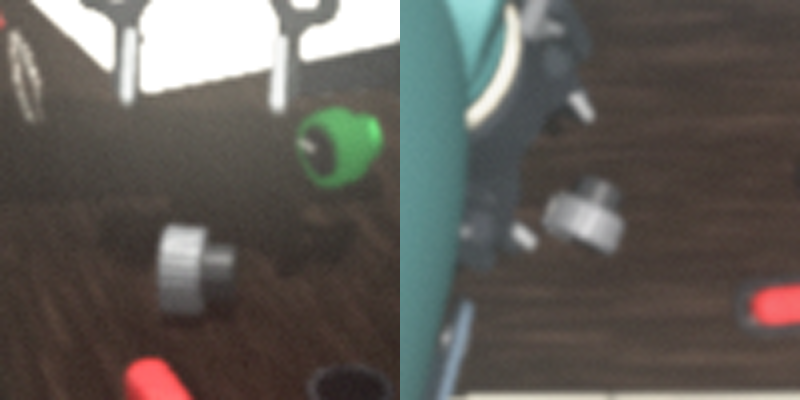

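Run:
```python
from h import *
a,_=tri((247.75,220.75),(315.75,245.75));b,_=tri((285.5,222.5),(329,214.5))
print(a,b,_,np.linalg.norm(a-b))
m=(a+b)/2;p0=np.array([.4205,-.216,.0495]);R=R_ax(-25.5,-25.5)
print(m,"in tool frame",R.T@(m-p0),"world",m-p0,R[:,2])
from fit2 import *
ims={n:cv2.imread(f"pics/{n}_h.png").astype(float) for n in C}
P=[.410,-.2288,.021]
for y in(-.45,-.3):
    v,c=fit(P+[y],ims,boxes_for(P));print(v[:3],np.degrees(v[3]),c)
```

```text
[ 0.392  -0.1893  0.0972] [ 0.4584 -0.2195  0.0969] [-0.2291  0.0419  0.066  -0.2439] 0.07298502572434117
[ 0.4252 -0.2044  0.097 ] in tool frame [-0.0092 -0.0008 -0.0483] world [0.0047 0.0116 0.0475] [-0.1853 -0.3886 -0.9026]
[ 0.4078 -0.2252  0.0233] -23.660823973685922 [np.float64(0.2547575719548001), np.float64(0.2048216401865248)]
[ 0.4076 -0.2251  0.0235] -22.63775273491375 [np.float64(0.2516960480847422), np.float64(0.2078155162636555)]
```

Request:
step_arm(increments=[60,0.22,0,0.6,0,0,0,60,0.22,0,1.3,0,0,0,60,0.22,0,1.9,0,0,0,60,0.22,0,2.2,0,0,0,60,0.22,0,2.2,0,0,0])

```text
time: 8.7
ee_pos: [0.4111, -0.2379, -0.0133]
tool_rot: [179.8, 25.4, 63.8]
contact_force: [-0.3, 1.6, 0.6]
finger_gap: 0.764
```

```bash
python3 snap.py i .410 -.228 .03 30
```

```text
side crop origin 232 228 scale 6.666666666666667
top crop origin 299 209 scale 6.666666666666667
8.8 [ 0.4123 -0.2378 -0.0117] [179.699   25.3814  63.8489] [ 0.1992  0.5214 -0.1857] 0.7632260766933666 [-22.9814  23.0398 -31.9437  36.1867 -25.3579  93.3652]
```

View pics/c_i.png

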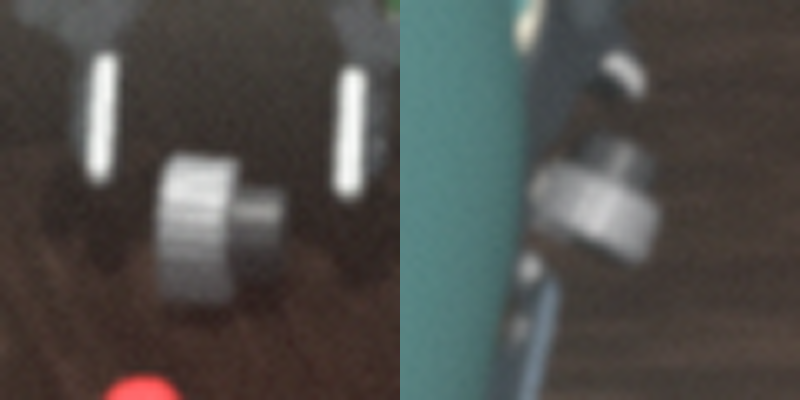

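Run:
```python
from h import *
a,ra=tri((247,255.5),(319,249.5));b,rb=tri((284.5,257.6),(334.3,222.5))
p0,R0,_=cur()
print(a,ra,b,rb);m=(a+b)/2
print("tip mid",m,"tool frame",R0.T@(m-p0))
k=kf(-24.5)
M=np.array([.4077,-.2252,.0234])+.0075*k
print("M-m tool",R0.T@(M-m), "b only",R0.T@(M-b), R0.T@(M-a))
```

```text
[ 0.3861 -0.2043  0.0288] [ 0.875  -0.0962 -0.2123  0.9761] [ 0.4493 -0.2412  0.0322] [-0.248   0.0423  0.0739 -0.2827]
tip mid [ 0.4177 -0.2228  0.0305] tool frame [-0.0038 -0.0015 -0.0449]
M-m tool [-0.0027 -0.0005  0.0091] b only [ 0.0004 -0.037   0.0094] [-0.0058  0.036   0.0089]
```

Request:
step_arm(increments=[60,0,0,0.3,0,0,0,60,0,0,0.55,0,0,0,60,0,0,0.63,0,0,0,255,0,0,0.63,0,0,0,255,0,0,0.63,0,0,0,255,0,0,0.63,0,0,0,255,0,0,0.63,0,0,0,255,0,0,0.63,0,0,0,255,0,0,0.63,0,0,0])

```text
time: 9.55
ee_pos: [0.4091, -0.2449, -0.0283]
tool_rot: [179.7, 25.4, 64.0]
contact_force: [-0.6, 1.4, 6.3]
finger_gap: 0.399
```

```bash
python3 snap.py j .410 -.228 .03 30
```

```text
side crop origin 232 228 scale 6.666666666666667
top crop origin 299 209 scale 6.666666666666667
9.65 [ 0.409  -0.2449 -0.0283] [179.676   25.4332  64.0202] [-1.4393  1.1826  5.6119] 0.3971074384733504 [-23.8867  24.1667 -33.6338  32.8362 -25.4277  92.1637]
```

View pics/c_j.png

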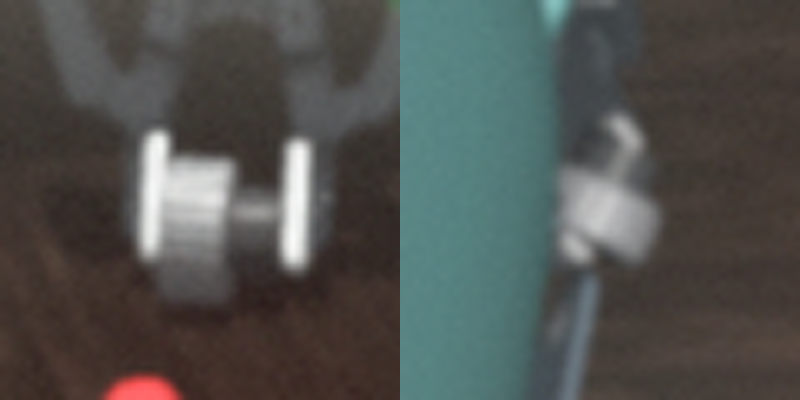

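Run:
```python
from h import *
p0,R0,_=cur();c=np.array([-.001,0,-.053]);lift=R0.T@[0,0,.015]
for a in(0,10,20,30,40,51):
    s=c-Rot.from_rotvec([0,np.radians(a),0]).apply(c)+lift
    print(a,(s/.03).round(3).tolist(),a/5)
print((R0.T@[0,0,-.012]/.03))
```

```text
0 [-0.215, 0.003, -0.452] 0.0
10 [0.092, 0.003, -0.484] 2.0
20 [0.387, 0.003, -0.569] 4.0
30 [0.664, 0.003, -0.705] 6.0
40 [0.913, 0.003, -0.886] 8.0
51 [1.146, 0.003, -1.132] 10.2
[ 0.1718 -0.002   0.3612]
```

Request:
step_arm(increments=[255,-0.1,0,-0.22,0,0,0,255,-0.21,0,-0.45,0,0,0,255,-0.06,0,-0.47,0,1.0,0,255,0.1,0,-0.48,0,2.0,0,255,0.24,0,-0.53,0,3.0,0,255,0.39,0,-0.57,0,4.0,0,255,0.53,0,-0.64,0,5.0,0,255,0.66,0,-0.7,0,6.0,0,255,0.79,0,-0.8,0,7.0,0,255,0.91,0,-0.89,0,8.0,0,255,1.04,0,-1.0,0,9.2,0,255,1.15,0,-1.13,0,10.2,0])

```text
time: 10.65
ee_pos: [0.4293, -0.2043, -0.0115]
tool_rot: [179.5, -25.8, 64.3]
contact_force: [0.6, -0.2, -1.3]
finger_gap: 0.39
```

```bash
python3 snap.py k .410 -.228 .035 30
```

```text
side crop origin 232 226 scale 6.666666666666667
top crop origin 299 209 scale 6.666666666666667
10.75 [ 0.4284 -0.2053 -0.013 ] [179.755  -25.7057  64.0839] [ 0.4534 -0.3184 -0.6457] 0.3984905266449683 [-51.6605  25.8639 -27.5721  48.1392  23.1132  61.9368]
```

View pics/c_k.png

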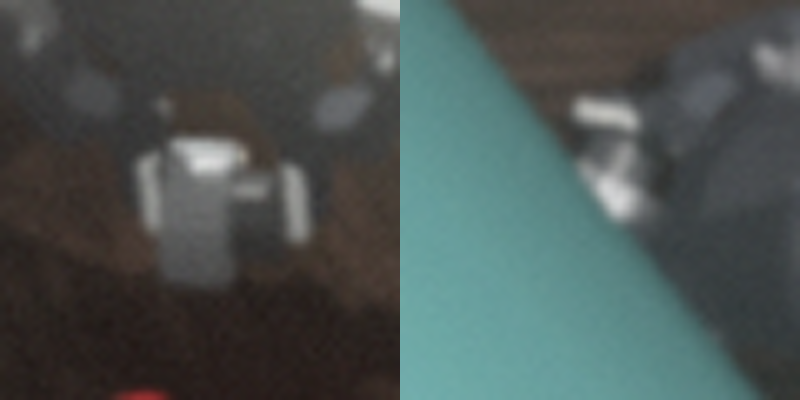

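Request:
step_arm(increments=[255,-0.06,0,0.12,0,0,0,255,-0.12,0,0.24,0,0,0,255,-0.15,0,0.31,0,0,0,255,-0.18,0,0.37,0,0,0])

```text
time: 11.08
ee_pos: [0.4302, -0.2033, -0.0228]
tool_rot: [179.5, -25.6, 64.4]
contact_force: [-9.7, 2.6, 58.1]
finger_gap: 0.395
```

Request:
step_arm(increments=[255,0.05,0,-0.1,0,0,0,255,0.05,0,-0.1,0,0,0])

```text
time: 11.25
ee_pos: [0.4292, -0.2032, -0.0212]
tool_rot: [179.6, -25.5, 64.4]
contact_force: [0.1, -0.3, -0.3]
finger_gap: 0.399
```

Request:
step_arm(increments=[60,-0.02,0,0.03,0,0,0,60,-0.02,0,0.03,0,0,0,60,-0.02,0,0.03,0,0,0,60,-0.02,0,0.03,0,0,0,60,0,0,-0.8,0,0,0,60,0,0,-1.8,0,0,0,60,0,0,-2.6,0,0,0,60,0,0,-2.8,0,0,0])

```text
time: 11.92
ee_pos: [0.413, -0.2383, 0.0563]
tool_rot: [179.5, -25.5, 64.3]
contact_force: [0.3, 0.2, 0.4]
finger_gap: 0.764
```

```bash
python3 snap.py l .410 -.228 .035 30
```

```text
side crop origin 232 226 scale 6.666666666666667
top crop origin 299 209 scale 6.666666666666667
12.0167 [ 0.4129 -0.2371  0.0543] [179.6082 -25.5233  64.2731] [ 0.49   -0.6135 -0.4302] 0.7662195535891367 [-55.2448  22.4809 -20.2756  60.1231  22.2291  58.0303]
```

View pics/c_l.png

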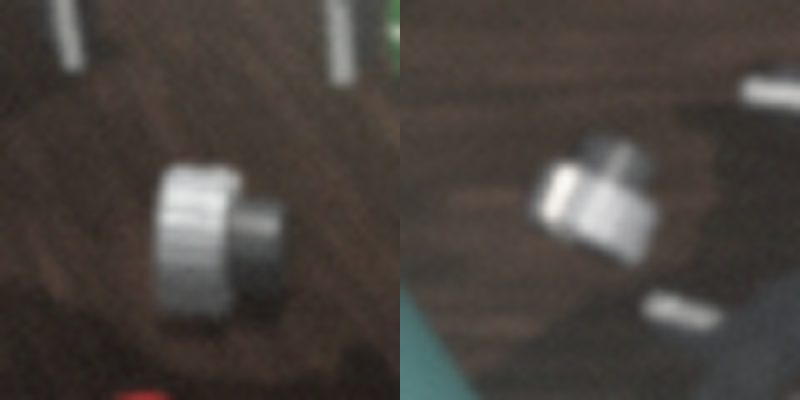

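```bash
cat > ang.py <<'E'
import sys
from fit2 import *
from scipy.ndimage import map_coordinates
tag=sys.argv[1];P=[float(a) for a in sys.argv[2:5]];y0=np.radians(float(sys.argv[5]))
ims={n:cv2.imread(f"pics/{n}_{tag}.png").astype(float) for n in C}
v,c=fit(P+[y0],ims,boxes_for(P));print(v[:3],np.degrees(v[3]),c)
K=v[:3];x=kf(np.degrees(v[3]));up=np.array([0,0,1.]);r=np.cross(x,up)
for a in range(-100,101,5):
    f=np.cos(np.radians(a))*up+np.sin(np.radians(a))*r;o=[]
    for n in("top","side"):
        I=ims[n].mean(2);q=np.array([proj(K+e*x+.021*f,n)[0] for e in(-.006,-.003,0,.003,.006)])
        o.append(map_coordinates(I,[q[:,1],q[:,0]],order=1).mean())
    print(a,np.round(o).astype(int),end="; ")
E
python3 ang.py l .408 -.226 .022 -25
```

```text
[ 0.4075 -0.2251  0.0242] -25.361733712164728 [np.float64(0.2359170889242727), np.float64(0.18018232951118743)]
-100 [ 93 192]; -95 [ 92 203]; -90 [ 93 208]; -85 [ 96 206]; -80 [102 198]; -75 [111 196]; -70 [124 189]; -65 [142 180]; -60 [168 162]; -55 [199 145]; -50 [224 125]; -45 [234 109]; -40 [231  97]; -35 [215  90]; -30 [196  87]; -25 [188  88]; -20 [192  93]; -15 [202 104]; -10 [213 119]; -5 [216 139]; 0 [212 157]; 5 [205 176]; 10 [199 189]; 15 [191 199]; 20 [180 206]; 25 [170 216]; 30 [165 222]; 35 [159 217]; 40 [152 205]; 45 [144 207]; 50 [136 203]; 55 [125 184]; 60 [116 168]; 65 [108 158]; 70 [102 144]; 75 [ 98 136]; 80 [ 96 130]; 85 [ 96 115]; 90 [ 97 101]; 95 [101  94]; 100 [107  89];
```

Run:
```python
from h import *
p0,R0,_=cur();Rg=Rt([180,27,64.5]);pg=np.array([.409,-.2449,-.0275])
z=Rg[:,2]
print(row(pg-z*.09,Rg,p0,R0).tolist())
```

```text
[0.945, -0.014, 0.509, 0.072, -10.504, -0.083]
```

Request:
step_arm(increments=[60,0.1,0,-0.4,0,-1.3,0,60,0.2,0,-0.4,0,-2.6,0,60,0.3,0,-0.4,0,-4.0,0,60,0.4,0,-0.3,0,-5.3,0,60,0.5,0,-0.2,0,-6.6,0,60,0.65,0,0,0,-7.9,0,60,0.8,0,0.25,0,-9.2,0,60,0.94,-0.01,0.5,0.07,-10.5,-0.08,60,0.94,-0.01,0.5,0.07,-10.5,-0.08,60,0.94,-0.01,0.5,0.07,-10.5,-0.08])

```text
time: 12.85
ee_pos: [0.4261, -0.205, 0.0504]
tool_rot: [-179.7, 26.9, 64.9]
contact_force: [0.4, -1.0, -0.4]
finger_gap: 0.765
```

Run:
```python
from h import *
p0,R0,o=cur();Rg=Rt([180,27,64.5]);pg=np.array([.409,-.2449,-.0275])
z=Rg[:,2]
print(row(pg-z*.02,Rg,p0,R0).tolist(),row(pg,Rg,p0,R0).tolist(),o["tool_rot"],o["time"])
```

```text
[-0.113, 0.062, 2.303, -0.026, -0.017, 0.075] [-0.114, 0.063, 2.969, -0.026, -0.017, 0.075] [-179.6773   26.9122   64.9202] 12.85
```

Request:
step_arm(increments=[60,0,0,0.7,0,0,0,60,0,0,1.5,0,0,0,60,0,0,2.1,0,0,0,60,0,0,2.3,0,0,0,60,0,0,2.3,0,0,0])

```text
time: 13.27
ee_pos: [0.4112, -0.236, -0.01]
tool_rot: [-179.8, 26.9, 64.5]
contact_force: [-0.4, 0.6, -0.2]
finger_gap: 0.763
```

```bash
python3 - <<'E'
from h import *
import time
p0,R0,o=cur();Rg=Rt([180,27,64.5]);pg=np.array([.409,-.2449,-.0275])
print(row(pg,Rg,p0,R0).tolist(),o["tool_rot"],o["ee_pos"])
E
python3 snap.py m .410 -.228 .035 30
```

```text
[-0.004, 0.064, 0.655, -0.044, -0.027, 0.0] [-179.7772   26.8661   64.5023] [ 0.4112 -0.236  -0.01  ]
side crop origin 232 226 scale 6.666666666666667
top crop origin 299 209 scale 6.666666666666667
13.3667 [ 0.4127 -0.2358 -0.0085] [-179.936    26.8806   64.4937] [-0.0748 -0.2563  0.823 ] 0.7610337323507175 [-21.8405  23.3868 -31.4295  37.1115 -26.8166  94.1406]
```

View pics/c_m.png

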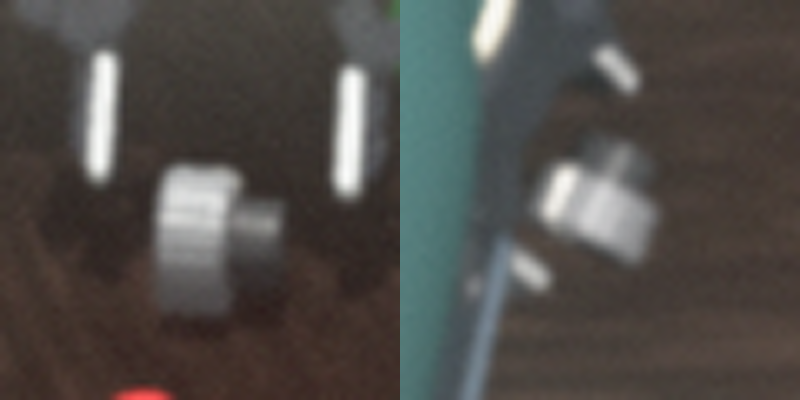

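Fingers straddle the knob's two ends (side columns ~100 and ~350 of the crop). The white line shows in the top view at crop (558,195). Continue down and close.

Request:
step_arm(increments=[60,0,0,0.3,0,0,0,60,0,0,0.55,0,0,0,60,0,0,0.64,0,0,0,255,0,0,0.64,0,0,0,255,0,0,0.64,0,0,0,255,0,0,0.64,0,0,0,255,0,0,0.64,0,0,0,255,0,0,0.64,0,0,0,255,0,0,0.64,0,0,0])

```text
time: 14.12
ee_pos: [0.4092, -0.2432, -0.0257]
tool_rot: [-179.9, 26.9, 64.6]
contact_force: [-1.7, 4.3, 5.3]
finger_gap: 0.394
```

Run:
```python
from h import *
p0,R0,_=cur();c=np.array([-.001,0,-.053]);lift=R0.T@[0,0,.015]
for a in(0,6,12,18,24,30,36,42,48,54):
    s=c-Rot.from_rotvec([0,np.radians(a),0]).apply(c)+lift
    print(a,(s/.03).round(2).tolist(),a/5)
```

```text
0 [-0.23, -0.0, -0.45] 0.0
6 [-0.04, -0.0, -0.46] 1.2
12 [0.14, -0.0, -0.49] 2.4
18 [0.32, -0.0, -0.54] 3.6
24 [0.49, -0.0, -0.61] 4.8
30 [0.65, -0.0, -0.7] 6.0
36 [0.81, -0.0, -0.8] 7.2
42 [0.95, -0.0, -0.92] 8.4
48 [1.08, -0.0, -1.06] 9.6
54 [1.19, -0.0, -1.2] 10.8
```

Request:
step_arm(increments=[255,-0.1,0,-0.22,0,0,0,255,-0.23,0,-0.45,0,0,0,255,-0.04,0,-0.46,0,1.2,0,255,0.14,0,-0.49,0,2.4,0,255,0.32,0,-0.54,0,3.6,0,255,0.49,0,-0.61,0,4.8,0,255,0.65,0,-0.7,0,6.0,0,255,0.81,0,-0.8,0,7.2,0,255,0.95,0,-0.92,0,8.4,0,255,1.08,0,-1.06,0,9.6,0,255,1.19,0,-1.2,0,10.8,0,255,1.19,0,-1.2,0,10.8,0])

```text
time: 15.12
ee_pos: [0.4296, -0.2018, -0.0102]
tool_rot: [-179.9, -27.4, 64.3]
contact_force: [-0.3, 0.3, -1.4]
finger_gap: 0.394
```

Request:
step_arm(increments=[255,-0.06,0,0.12,0,0,0,255,-0.1,0,0.2,0,0,0,255,-0.1,0,0.2,0,0,0])

```text
time: 15.37
ee_pos: [0.4297, -0.1991, -0.0171]
tool_rot: [-179.9, -27.0, 64.6]
contact_force: [0.0, 0.7, -1.3]
finger_gap: 0.399
```

Request:
step_arm(increments=[255,-0.02,0,0.05,0,0,0,255,-0.04,0,0.09,0,0,0,255,-0.04,0,0.09,0,0,0])

```text
time: 15.62
ee_pos: [0.4305, -0.1988, -0.0181]
tool_rot: [180.0, -27.1, 64.6]
contact_force: [-7.5, -0.3, 32.4]
finger_gap: 0.391
```

Contact; back up slightly and release.

Request:
step_arm(increments=[255,0.02,0,-0.04,0,0,0,255,0.02,0,-0.04,0,0,0,60,0.02,0,-0.04,0,0,0,60,0.02,0,-0.04,0,0,0,60,0.02,0,-0.04,0,0,0,60,0.02,0,-0.04,0,0,0,60,0,0,-0.8,0,0,0,60,0,0,-1.8,0,0,0,60,0,0,-2.6,0,0,0,60,0,0,-2.9,0,0,0])

```text
time: 16.45
ee_pos: [0.4131, -0.2374, 0.0597]
tool_rot: [179.9, -27.0, 64.5]
contact_force: [-0.1, 1.1, -0.3]
finger_gap: 0.759
```

```bash
python3 snap.py n .410 -.228 .035 30; python3 ang.py n .408 -.226 .022 -25
```

```text
side crop origin 232 226 scale 6.666666666666667
top crop origin 299 209 scale 6.666666666666667
16.55 [ 0.4132 -0.2366  0.0581] [179.9739 -27.0182  64.4925] [-0.3402  0.1262 -0.3639] 0.7663870693178639 [-55.7916  23.2359 -19.1031  62.0584  23.1108  56.7636]
[ 0.4089 -0.2206  0.0239] -25.324339692129808 [np.float64(0.2704360249976213), np.float64(0.27641454234090307)]
-100 [ 97 205]; -95 [ 96 211]; -90 [ 97 228]; -85 [ 99 243]; -80 [103 249]; -75 [108 247]; -70 [115 236]; -65 [122 217]; -60 [129 183]; -55 [136 152]; -50 [143 129]; -45 [150 111]; -40 [155  98]; -35 [161  90]; -30 [167  87]; -25 [175  88]; -20 [188  93]; -15 [202 104]; -10 [208 120]; -5 [211 142]; 0 [224 173]; 5 [240 211]; 10 [246 238]; 15 [243 252]; 20 [228 254]; 25 [198 248]; 30 [172 235]; 35 [160 216]; 40 [152 217]; 45 [144 213]; 50 [135 193]; 55 [126 177]; 60 [118 167]; 65 [110 154]; 70 [103 147]; 75 [ 99 139]; 80 [ 97 123]; 85 [ 97 112]; 90 [ 98 107]; 95 [102  97]; 100 [107  89];
```

View pics/c_n.png

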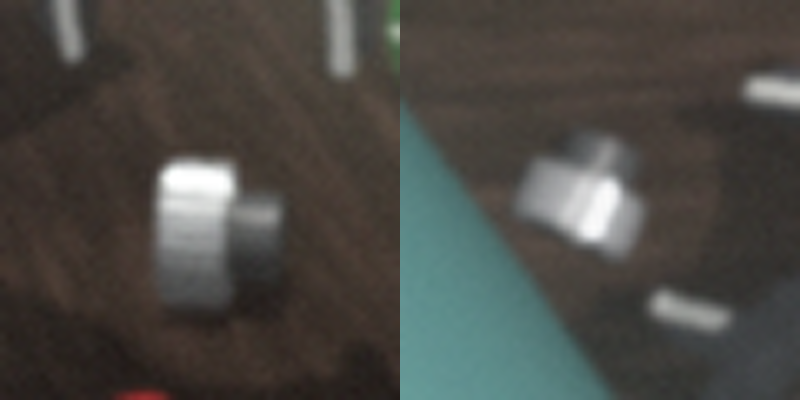

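Run:
```python
from h import *
p0,R0,_=cur();R=R_di(-25.5,0,-1)
for z in(.08,-.034):print(row([.4105,-.2244,z],R,p0,R0).tolist())
```

```text
[0.624, -0.257, -0.5, 4.241, -4.233, -17.638]
[-1.102, -0.258, 2.885, 4.241, -4.233, -17.638]
```

Request:
step_arm(increments=[60,0.62,-0.26,-0.5,4.24,-4.23,-17.64,60,0.62,-0.26,-0.5,4.24,-4.23,-17.64,60,0.62,-0.26,-0.5,4.24,-4.23,-17.64,60,0.62,-0.26,-0.5,4.24,-4.23,-17.64,60,0.62,-0.26,-0.5,4.24,-4.23,-17.64,60,0.62,-0.26,-0.5,4.24,-4.23,-17.64,60,0.62,-0.26,-0.5,4.24,-4.23,-17.64,60,0.62,-0.26,-0.5,4.24,-4.23,-17.64,60,0.62,-0.26,-0.5,4.24,-4.23,-17.64,60,0.62,-0.26,-0.5,4.24,-4.23,-17.64,60,0.62,-0.26,-0.5,4.24,-4.23,-17.64,60,0.62,-0.26,-0.5,4.24,-4.23,-17.64])

```text
time: 17.55
ee_pos: [0.4099, -0.2224, 0.0779]
tool_rot: [178.5, -1.9, 148.1]
contact_force: [0.5, -0.8, -0.4]
finger_gap: 0.766
```

Run:
```python
from h import *
p0,R0,o=cur();R=R_di(-25.5,0,-1)
for z in(.08,-.034):print(row([.4105,-.2244,z],R,p0,R0).tolist())
print(o["joint_pos"])
```

```text
[-0.05, -0.043, -0.073, 0.33, -0.356, -1.28]
[-0.174, -0.146, 3.724, 0.33, -0.356, -1.28]
[-39.4276  14.7265 -21.9874  55.3408   1.2889  -7.552 ]
```

Request:
step_arm(increments=[60,-0.03,-0.03,0,0.33,-0.36,-1.28,60,-0.03,-0.03,0,0.33,-0.36,-1.28,60,-0.03,-0.03,0,0.33,-0.36,-1.28])

```text
time: 17.8
ee_pos: [0.4099, -0.2234, 0.0785]
tool_rot: [179.9, -0.1, 154.0]
contact_force: [0.3, -0.5, -0.6]
finger_gap: 0.768
```

```bash
python3 snap.py o .410 -.226 .035 40;python3 - <<'E'
from h import *
p0,R0,o=cur();R=R_di(-25.5,0,-1)
for z in(-.02,-.034):print(row([.4105,-.2244,z],R,p0,R0).tolist())
E
```

```text
side crop origin 222 215 scale 5.0
top crop origin 288 199 scale 5.0
17.9 [ 0.4103 -0.2244  0.0787] [179.8815  -0.0398 153.9405] [ 0.142  -0.0266 -0.634 ] 0.7649453812434515 [-38.7486  13.4552 -23.5988  53.0107   0.1069 -12.6892]
[-0.01, -0.005, 3.291, 0.024, -0.008, -0.112]
[-0.011, -0.006, 3.758, 0.024, -0.008, -0.112]
```

View pics/c_o.png

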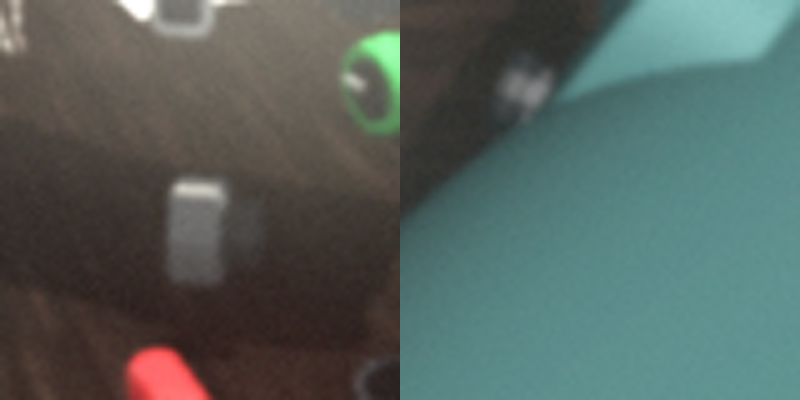

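Request:
step_arm(increments=[60,-0.07,0,1.0,0,0,-0.11,60,-0.07,0,2.0,0,0,-0.11,60,-0.07,0,2.9,0,0,-0.11,60,-0.07,0,3.4,0,0,-0.11,60,-0.07,0,3.65,0,0,-0.11,60,-0.07,0,3.74,0,0,-0.11,60,-0.07,0,3.74,0,0,-0.11])

```text
time: 18.48
ee_pos: [0.4124, -0.2257, -0.033]
tool_rot: [179.9, 0.0, 154.6]
contact_force: [0.3, 0.0, 0.6]
finger_gap: 0.763
```

```bash
python3 snap.py p .410 -.226 .035 40
```

```text
side crop origin 222 215 scale 5.0
top crop origin 288 199 scale 5.0
18.5833 [ 0.4129 -0.226  -0.0321] [179.9524   0.1091 154.648 ] [ 0.0435 -0.2231  0.7868] 0.7615908053618011 [-38.6755  20.8014 -33.6271  35.4763   0.0714 -13.3235]
```

View pics/c_p.png

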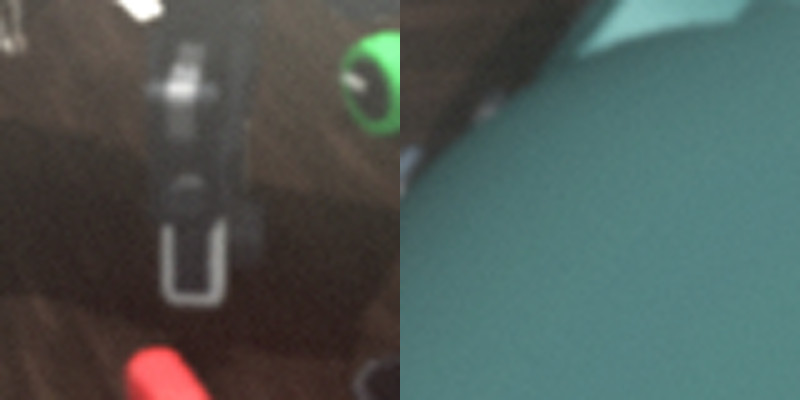

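Finger covers the disc (crop columns 162–225, disc 167–225). Close and lift.

Request:
step_arm(increments=[255,0,0,0.02,0,0,0,255,0,0,0.02,0,0,0,255,0,0,0.02,0,0,0,255,0,0,0.02,0,0,0,255,0,0,0.02,0,0,0,255,0,0,0.02,0,0,0,255,0,0,0.02,0,0,0,255,0,0,-0.5,0,0,0,255,0,0,-1.2,0,0,0,255,0,0,-1.9,0,0,0,255,0,0,-1.9,0,0,0])

```text
time: 19.5
ee_pos: [0.4138, -0.2267, 0.0276]
tool_rot: [-180.0, 0.3, 154.7]
contact_force: [0.7, -0.3, 0.2]
finger_gap: 0.47
```

```bash
python3 snap.py q .413 -.226 .08 40
```

```text
side crop origin 224 195 scale 5.0
top crop origin 291 196 scale 5.0
19.6 [ 0.4128 -0.2259  0.0248] [179.9719   0.1608 154.6898] [-1.1598  0.5929 -1.1608] 0.469838694016993 [-38.6688  16.6527 -28.7797  44.4177   0.0645 -13.3585]
```

View pics/c_q.png

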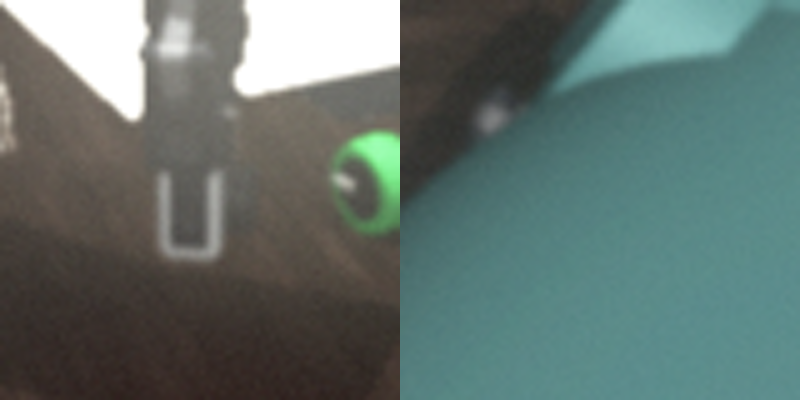

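Run:
```python
from h import *
p0,R0,o=cur();R=R_di(-25.5,0,-1)
for d,z in((.06,.03),(.037,-.005)):
    p=np.array([.5606,-.2798,z])-d*kf(-25.5);p[2]=z;print(p,row(p,R,p0,R0).tolist())
```

```text
[ 0.5064 -0.254   0.03  ] [-3.223, 0.488, -0.164, 0.006, 0.032, 0.038]
[ 0.5272 -0.2639 -0.005 ] [-3.987, 0.485, 1.005, 0.006, 0.032, 0.038]
```

Request:
step_arm(increments=[255,-1.0,0.15,0,0,0,0,255,-2.0,0.3,0.2,0,0,0,255,-2.9,0.48,0.6,0,0,0.04,255,-3.4,0.49,0.9,0,0.03,0.04,255,-3.7,0.49,1.0,0,0.03,0.04,255,-3.7,0.49,1.0,0,0.03,0.04,255,-3.7,0.49,1.0,0,0.03,0.04])

```text
time: 20.18
ee_pos: [0.518, -0.2592, -0.0062]
tool_rot: [179.9, -0.2, 154.5]
contact_force: [-0.1, 0.5, -0.6]
finger_gap: 0.469
```

```bash
python3 snap.py r .54 -.27 .055 40
```

```text
side crop origin 293 206 scale 5.0
top crop origin 307 140 scale 5.0
20.2833 [ 0.5179 -0.2592 -0.0055] [179.943   -0.1299 154.4764] [ 0.3318 -0.5767 -0.7674] 0.47182130560713137 [-34.6695  27.686  -15.4693  46.982    0.0357  -9.1459]
```

View pics/c_r.png

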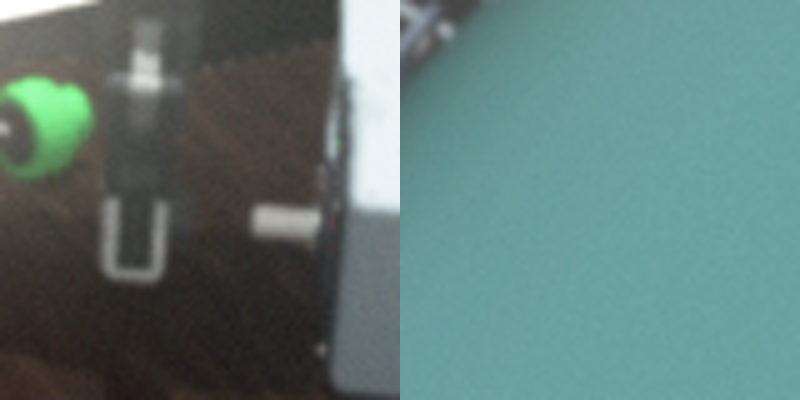

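View pics/top_r.png

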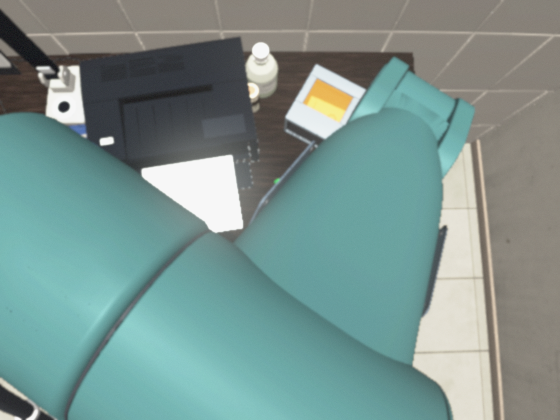

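View pics/side_r.png

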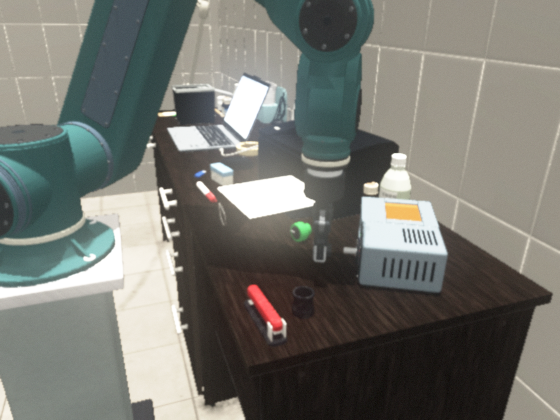

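Run:
```python
import cv2,numpy as np
a=cv2.imread("pics/side_r.png")[235:268,310:365].astype(float)
a=np.clip((a-20)*3.5,0,255).astype(np.uint8)
cv2.imwrite("pics/e4.png",cv2.resize(a,None,fx=14,fy=14,interpolation=cv2.INTER_CUBIC))
```

```text
(no output)
```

View pics/e4.png

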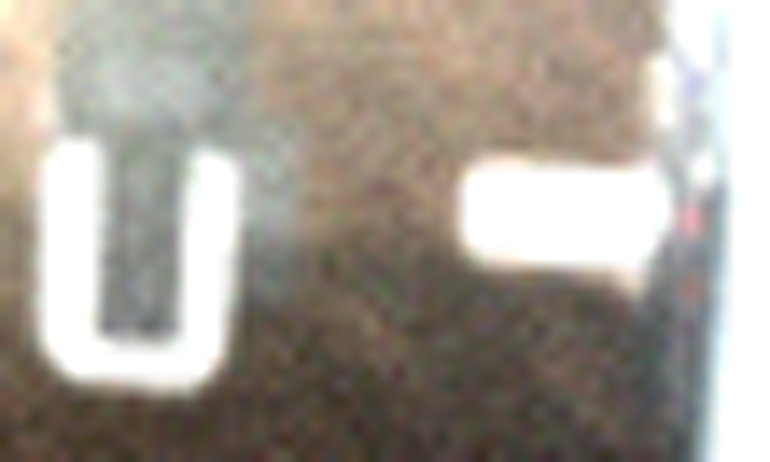

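Run:
```python
from h import *
T=np.array([.5589,-.2765,.0508]);k=kf(-25.5)
for yaw in(-25.5,):
  k=kf(yaw)
  for s in(0,.012,.024,-.02,-.03,-.04):
    u=proj(T+s*k,"side")[0];print(s,u,((u-[310,235])*14).round())
im=cv2.imread("pics/side_r.png").astype(float).mean(2)
for c in range(326,334):print(c,im[238:264,c].round().astype(int))
for c in range(344,357,2):
    q=im[240:262,c]-60;q[q<0]=0;print(c,240+(q*np.arange(22)).sum()/q.sum())
im0=cv2.imread("pics/side0.png").astype(float).mean(2)
for c in range(344,357,2):
    q=im0[240:262,c]-115;q[q<0]=0;print(c,240+(q*np.arange(22)).sum()/q.sum())
```

```text
0 [343.594  248.9194] [470. 195.]
0.012 [349.8322 249.2827] [558. 200.]
0.024 [356.0876 249.6472] [645. 205.]
-0.02 [333.2349 248.3166] [325. 186.]
-0.03 [328.0728 248.0164] [253. 182.]
-0.04 [322.9222 247.7171] [181. 178.]
326 [ 64  66  69  65  65  64  65  68  84 101 105 101  97  93  89  82  81  80
  74  66  64  58  53  46  41  39]
327 [65 67 66 65 67 66 66 67 74 76 77 75 76 67 63 58 56 54 50 46 43 44 44 42
 43 37]
328 [66 68 67 68 67 66 66 67 72 69 68 71 69 63 60 53 55 54 47 43 44 44 44 43
 40 39]
329 [68 66 64 65 65 64 69 66 70 71 65 69 68 65 58 55 51 53 50 43 43 46 42 40
 43 38]
330 [64 64 62 65 64 65 63 70 69 64 65 68 67 63 58 53 51 51 48 44 41 43 46 40
 42 39]
331 [65 63 61 63 61 63 65 66 66 64 65 62 63 61 55 50 49 49 47 45 44 42 37 42
 39 39]
332 [68 63 64 64 62 61 61 63 60 61 63 57 61 59 53 49 49 48 45 46 41 40 40 42
 38 41]
333 [66 64 64 62 62 62 59 60 60 60 62 58 59 56 51 43 43 47 48 47 43 44 40 39
 38 36]
344 249.10529634300127
346 249.25910290237468
348 249.3177718832891
350 249.67650334075725
352 249.8162700608744
354 249.91692307692307
356 248.09445701357467
344 248.99786893979754
346 249.00541760722348
348 249.18
350 249.3310513447433
352 249.46565656565656
354 249.6064837905237
356 248.9765342960289
```

Request:
step_arm(increments=[255,-0.2,0,0,0,0,0,255,-0.4,0,0,0,0,0,255,-0.55,0,0,0,0,0,255,-0.55,0,0,0,0,0])

```text
time: 20.62
ee_pos: [0.5349, -0.2674, -0.0055]
tool_rot: [180.0, -0.0, 154.5]
contact_force: [-0.1, -1.0, 0.1]
finger_gap: 0.467
```

```bash
python3 snap.py s .55 -.27 .055 40
python3 - <<'E'
import cv2,numpy as np
a=cv2.imread("pics/side_s.png")[235:268,310:365].astype(float)
a=np.clip((a-20)*3.0,0,255).astype(np.uint8)
cv2.imwrite("pics/e5.png",cv2.resize(a,None,fx=14,fy=14,interpolation=cv2.INTER_CUBIC))
E
```

```text
side crop origin 298 206 scale 5.0
top crop origin 307 136 scale 5.0
20.7167 [ 0.534  -0.2668 -0.0058] [179.9488  -0.0988 154.4932] [ 0.1534  0.1398 -1.182 ] 0.4681473005846998 [-34.391   29.1418 -12.7612  48.2025   0.0353  -8.8842]
```

View pics/e5.png

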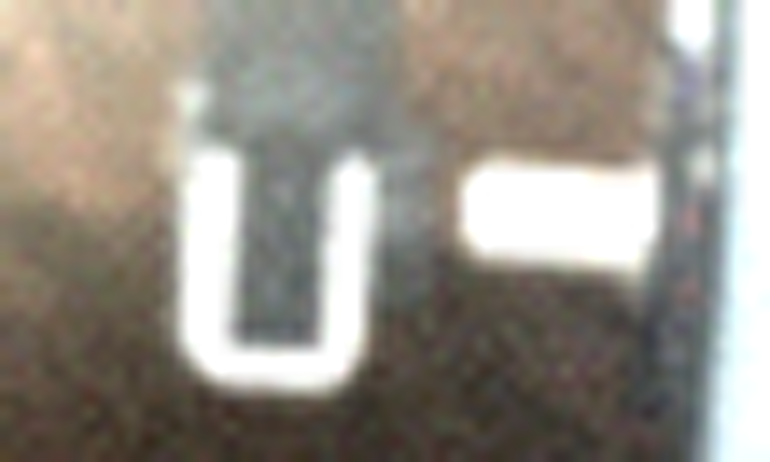

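Run:
```python
from fit2 import *
import fit1
g=np.array([.4305,.9026]);k=kf(-25.5)[:2]
for sel in(["top"],["side"]):
  for tag in("h","l","m","n"):
    ims={n:cv2.imread(f"pics/{n}_{tag}.png").astype(float) for n in sel}
    P=[.408,-.224,.021];b=boxes_for(P)
    s=minimize(lambda q:cost([q[0],q[1],.021,np.radians(-25.5)],ims,b),[.408,-.224],method="Nelder-Mead",options=dict(initial_simplex=[[.408,-.224],[.412,-.224],[.408,-.220]]))
    print(sel,tag,s.x,"lat",s.x@g,"along",s.x@k,s.fun)
  full=fit1.W.copy()
  for n in list(fit1.W):
    if n not in sel: del fit1.W[n]
  for ph in(5,12,20):
    s=minimize(lambda q:fit1.cost([q[0],q[1],.049,np.radians(-25.5)],np.radians(ph)),[.559,-.277],method="Nelder-Mead",options=dict(initial_simplex=[[.559,-.277],[.563,-.277],[.559,-.272]]))
    print(sel,"shaft",ph,s.x,"lat",s.x@g,"along",s.x@k,s.fun)
  fit1.W.clear();fit1.W.update(full)
p=np.array([.4093,-.2291]);print("f",p@g,p@k);p=np.array([.534,-.2668]);print("now",p@g,p@k)
p=np.array([.4125,-.2258]);print("regrip",p@g,p@k)
```

```text
['top'] h [ 0.4087 -0.226 ] lat -0.02802242585315107 along 0.46616910051284893 0.23037836142849993
['top'] l [ 0.409  -0.2258] lat -0.027790456903076192 along 0.4663600065552495 0.16705481949393491
['top'] m [ 0.4087 -0.2267] lat -0.028664394158935545 along 0.4664590903665966 0.22551564430529056
['top'] n [ 0.4104 -0.2218] lat -0.023475014987182612 along 0.4659150916477809 0.26990409513309377
['top'] shaft 5 [ 0.5605 -0.2772] lat -0.008928229022216768 along 0.6252519390450018 0.05424527150516149
['top'] shaft 12 [ 0.5603 -0.2771] lat -0.008877053576660153 along 0.6250320266948656 0.051704423952037955
['top'] shaft 20 [ 0.5603 -0.2771] lat -0.008907654951763053 along 0.6249825262655708 0.0509866659097079
['side'] h [ 0.4083 -0.2216] lat -0.02420634523963938 along 0.4639575178652284 0.24819145440852378
['side'] l [ 0.4086 -0.22  ] lat -0.022632610162353455 along 0.46349416448715663 0.22917831033747268
['side'] m [ 0.4087 -0.221 ] lat -0.023547299414062573 along 0.46399483487806953 0.3958128709554556
['side'] n [ 0.4101 -0.2155] lat -0.018005429411315856 along 0.46291138819001254 0.2648496056607057
['side'] shaft 5 [ 0.5606 -0.2722] lat -0.004294605199885335 along 0.6231811201702258 0.029892668293835325
['side'] shaft 12 [ 0.5605 -0.2725] lat -0.004702215758514338 along 0.623191912717664 0.035785283334225454
['side'] shaft 20 [ 0.5599 -0.2731] lat -0.005448676199172397 along 0.6229733741166243 0.04046967536046293
f -0.03058201 0.46805824916317834
now -0.010926679999999965 0.5968409024712787
regrip -0.026225829999999995 0.4695258354536305
```

Request:
step_arm(increments=[255,0,-0.01,-0.045,0,0,0,255,-0.06,-0.01,-0.045,0,0,0,255,-0.12,-0.01,-0.045,0,0,0,255,-0.16,-0.01,-0.045,0,0,0])

```text
time: 21.05
ee_pos: [0.5383, -0.2692, -0.0044]
tool_rot: [179.9, -0.1, 154.5]
contact_force: [-0.4, -0.3, -1.4]
finger_gap: 0.468
```

Request:
step_arm(increments=[255,-0.04,0,0,0,0,0,255,-0.08,0,0,0,0,0,255,-0.08,0,0,0,0,0])

```text
time: 21.3
ee_pos: [0.5404, -0.2702, -0.0045]
tool_rot: [179.9, -0.1, 154.5]
contact_force: [0.5, -0.8, -0.2]
finger_gap: 0.465
```

Request:
step_arm(increments=[255,-0.04,0,0,0,0,0,255,-0.08,0,0,0,0,0,255,-0.08,0,0,0,0,0])

```text
time: 21.55
ee_pos: [0.5426, -0.2712, -0.0045]
tool_rot: [179.9, -0.1, 154.5]
contact_force: [0.5, 0.5, -0.2]
finger_gap: 0.469
```

Request:
step_arm(increments=[255,-0.04,0,0,0,0,0,255,-0.08,0,0,0,0,0,255,-0.08,0,0,0,0,0])

```text
time: 21.8
ee_pos: [0.5447, -0.2723, -0.0044]
tool_rot: [179.9, -0.1, 154.5]
contact_force: [0.6, 0.2, -1.4]
finger_gap: 0.469
```

```bash
cat > ez.py <<'E'
import cv2,numpy as np,sys
from rig import robot
t=sys.argv[1];im=robot.get_image("side")[:,:,::-1];cv2.imwrite(f"pics/side_{t}.png",im)
a=np.clip((im[230:270,320:370].astype(float)-20)*2.6,0,255).astype(np.uint8)
cv2.imwrite(f"pics/z_{t}.png",cv2.resize(a,None,fx=14,fy=14,interpolation=cv2.INTER_CUBIC))
o=robot.get_obs();print(o["time"],o["ee_pos"],o["contact_force"],o["finger_gap"])
E
python3 ez.py t
```

```text
21.85 [ 0.54470488 -0.27224183 -0.00444329] [ 0.28834897  0.21599194 -1.63873284] 0.47083446547509716
```

View pics/z_t.png

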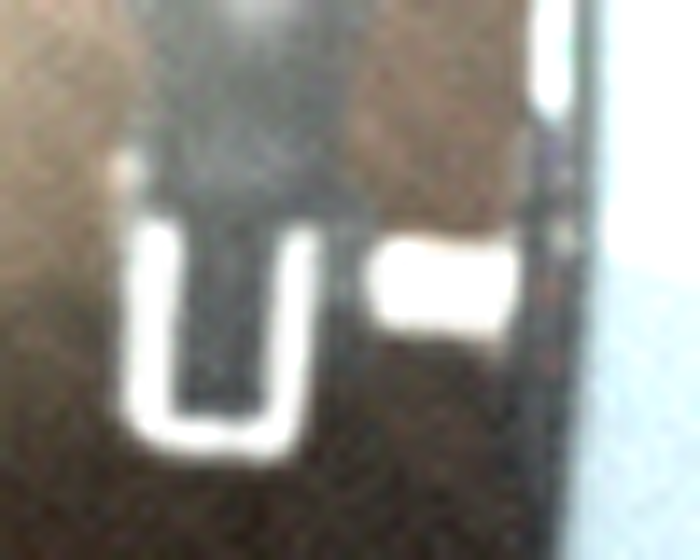

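Request:
step_arm(increments=[255,-0.04,0,0,0,0,0,255,-0.08,0,0,0,0,0,255,-0.12,0,0,0,0,0,255,-0.12,0,0,0,0,0])

```text
time: 22.18
ee_pos: [0.548, -0.2739, -0.0045]
tool_rot: [179.9, -0.1, 154.5]
contact_force: [0.6, 1.1, -0.8]
finger_gap: 0.47
```

Request:
step_arm(increments=[255,-0.04,0,0,0,0,0,255,-0.08,0,0,0,0,0,255,-0.08,0,0,0,0,0])

```text
time: 22.43
ee_pos: [0.5502, -0.2749, -0.0044]
tool_rot: [179.9, -0.1, 154.5]
contact_force: [0.6, 1.1, -1.7]
finger_gap: 0.469
```

Request:
step_arm(increments=[255,-0.04,0,0,0,0,0,255,-0.08,0,0,0,0,0,255,-0.08,0,0,0,0,0])

```text
time: 22.68
ee_pos: [0.5523, -0.2759, -0.0045]
tool_rot: [179.9, -0.1, 154.5]
contact_force: [1.0, -0.1, -0.7]
finger_gap: 0.472
```

Request:
step_arm(increments=[255,-0.04,0,0,0,0,0,255,-0.08,0,0,0,0,0,255,-0.08,0,0,0,0,0])

```text
time: 22.93
ee_pos: [0.5539, -0.2767, -0.0046]
tool_rot: [180.0, -0.2, 154.5]
contact_force: [-3.9, 2.5, 1.8]
finger_gap: 0.467
```

```bash
python3 ez.py u
```

```text
22.9833 [ 0.55386459 -0.27667997 -0.00456293] [-4.16459671  2.51899374  1.78185233] 0.4723615980546219
```

View pics/z_u.png

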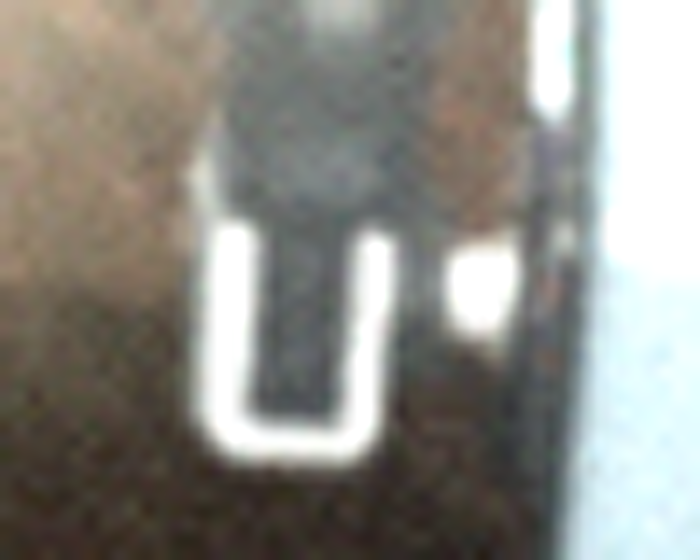

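Request:
step_arm(increments=[255,-0.04,0,0,0,0,0,255,-0.08,0,0,0,0,0,255,-0.12,0,0,0,0,0,255,-0.14,0,0,0,0,0,255,-0.14,0,0,0,0,0])

```text
time: 23.4
ee_pos: [0.5572, -0.2785, -0.0047]
tool_rot: [180.0, -0.2, 154.5]
contact_force: [-7.5, 2.5, 2.5]
finger_gap: 0.471
```

Request:
step_arm(increments=[255,-0.03,0,0,0,0,0,255,-0.06,0,0,0,0,0,255,-0.06,0,0,0,0,0])

```text
time: 23.65
ee_pos: [0.5584, -0.2791, -0.0047]
tool_rot: [180.0, -0.2, 154.5]
contact_force: [-9.3, 1.9, 3.4]
finger_gap: 0.469
```

Request:
step_arm(increments=[255,-0.02,0,0,0,0,0,255,-0.04,0,0,0,0,0,255,-0.04,0,0,0,0,0])

```text
time: 23.9
ee_pos: [0.5585, -0.2792, -0.0048]
tool_rot: [180.0, -0.3, 154.5]
contact_force: [-14.4, 4.1, 7.1]
finger_gap: 0.472
```

```bash
python3 ez.py v; python3 -c "
from rig import robot
o=robot.get_obs();print(o['wrist_torque'],o['tool_rot'])"
```

```text
23.95 [ 0.5585374  -0.27919411 -0.00482149] [-14.74779788   4.77739427   6.98204028] 0.47112231044625835
[ 0.69321895  2.64595223 -0.07019808] [179.98933633  -0.33243425 154.4682748 ]
```

View pics/z_v.png

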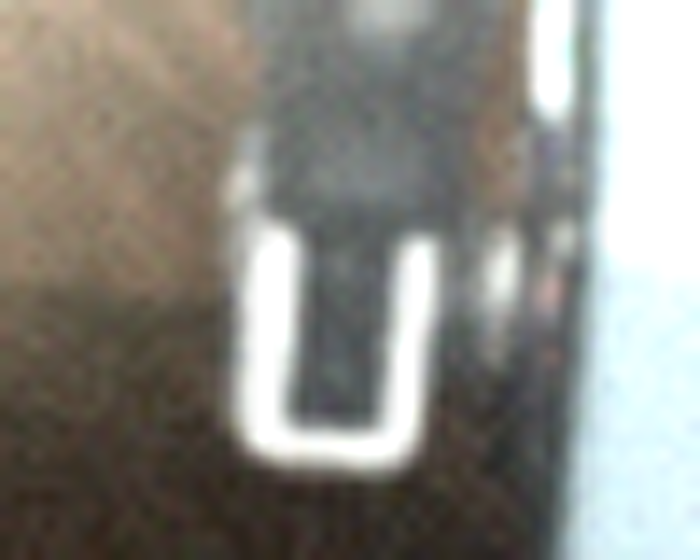

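Request:
step_arm(increments=[255,0,0,0,0,0,0,255,0,0,0,0,0,0,255,0,0,0,0,0,0,255,0,0,0,0,0,0,255,0,0,0,0,0,0,255,0,0,0,0,0,0])

```text
time: 24.45
ee_pos: [0.5585, -0.2792, -0.0049]
tool_rot: [180.0, -0.3, 154.5]
contact_force: [-13.7, 4.5, 6.9]
finger_gap: 0.475
```

```bash
python3 ez.py w
```

```text
24.5 [ 0.55852472 -0.27919066 -0.00480311] [-14.03390074   3.79510674   6.24060754] 0.46744096627374343
```

View pics/side_w.png

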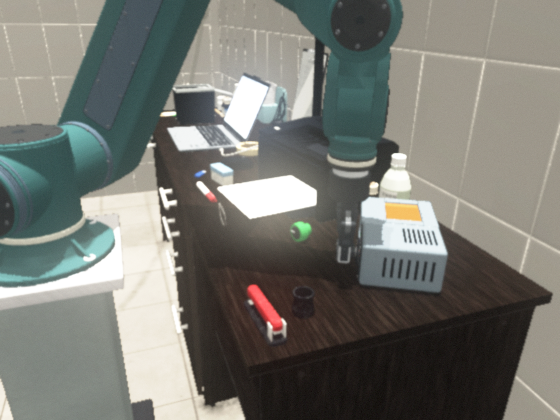

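```bash
python3 -c "
from rig import robot
print(robot.finish_job())"
```

```text
the job is handed in; nothing more can be done
None
```

The grey knob is on the shaft, pressed in to its stop and still gripped there. I handed the job in at about 24.5 s, and no verdict is reported.

- **Turning:** I moved the knob to a clear spot. There I turned it about its own axis in two gripped turns, by 51° and then 54°. The top view then put its white line at about +10 to +13° (side view 15 to 18°), against about +10 to +12° for the dial index.
- **Fit:** It slid on with no contact force until the push against me rose to about 4.8 N. That was at the depth the images predicted for fully home, which fits the spring's roughly 4 N start.
- **Press:** After about 5.3 mm more travel it stopped moving and the push levelled off at about 14 to 15 N. The spring alone takes 8.5 N, so I take this as the stop at 6 mm. The force held for the half second I watched it.
- **Other things:** The green knob, stapler and loupe looked unmoved in the last side picture, where I saw nothing else disturbed. I could not check the dial's setting at the end, because the arm hid the index from above; no noticeable torque about the shaft showed.

Two readings disagreed with what I expected:
- **Finger position:** The fingertips sit about 36 to 43 mm behind the reported tool point, seen in the pictures and confirmed by lowering without contact. I corrected for this from the images.
- **Force while setting down:** Setting the knob down pressed it on the desk at up to 58 N at the wrist, below the 120 N limit.

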